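# Make up two pen order kits

### The arm

A 6-joint arm with a two-finger parallel gripper is mounted at the origin on the work surface. World frame = base frame: x ahead of the robot, y to its left, z up, the work surface at z = 0. Lengths are in mm, angles in rad, forces in N, time in s.
With the tool pointing down it reaches from about 350 to 875 mm from the base axis. Payload 4.2 kg.
Tool frame: the origin (TCP) lies midway between the tips of the shut fingers; the grasp point (between the pads) lies 19 mm behind it; z points along the fingers, y is the direction in which the jaws open and shut (so a half turn about z gives the same grasp; the last joint's range is limited). The gripper opens to 85 mm and grips with 20 to 120 N. Pads are 22 mm wide; open, the fingers measure 114 mm over their backs; the gripper's body (76 mm by 85 mm) begins 54 mm behind the grasp point. The pads swing forward as they close: fully open they stand 13 mm farther back than shut.
Start: joints at [1.59, 0.385, 0.008, 0, -1.194, -0.259], TCP at [148.411, 607.102, 231.312] pointing down, gripper open.
Joint ranges: [-3.14, 3.14], [-1.21, 2.06], [-1.07, 1.41], [-3.16, 2.05], [-2.99, -0.16], [-3.1, 3.1]. Speed limits (rad/s): [2.79, 2.79, 3.14, 3.14, 3.14, 3.14].

### API

Orientations are given as a unit quaternion [x, y, z, w].
In Python, from bench import arm, eyes, nets gives the robot as it stands.
- The arm moves only by the tool jog_arm, never from a script. Its argument "rows" is a list of rows, each a list of 3 entries, a list of its own where there are three numbers: the shift along the tool's x, y, z in cm, then the turn, a rotation vector about the tool's x, y, z in degrees, then the finger opening in cm, from 0 to 8.54. In form: [[[x, y, z], [ax, ay, az], jaw], ...]. A call has 1 to 10 rows; each row shifts and turns the commanded pose from where the row before left it, along the tool's axes as they then stand; what a row does not reach is not made up. A row lasts 1/8 s, in which the tool goes at most 62.5 mm and 10.7 degrees, less where a joint would pass 70% of its speed; a pose out of reach is approached as far as the arm can. A call with a gripper value outside its range is refused whole. The fingers move at their own pace and stop on an object; the grip force is fixed at half the most. Time passes only in rows, so rows that do not move let the fingers close. It gives the time, the measured TCP pose, the force and the opening at its end, in the units of the state.
- arm.read_state(): the state, without advancing time (a new reading comes with each control period).
- eyes.get_image(name): name is "scene" or "side" or "wrist"; returns the picture (480x640x3 uint8, red, green, blue); there is no depth.
- eyes.camera_model(name): a dict with "K" (3x3 intrinsics, pixels), "rvec" (rotation vector, rad) and "tvec" (3), from world to camera coordinates, as OpenCV has them. Camera axes: x right, y down, z forward; pixel columns grow to the right and rows downward; lengths in mm; the calibration is good to about 2 mm. A picture is of the moment at which its call begins: read the wrist's pose just before it. camera_model takes no time and is no camera call; for the wrist camera it gives the pose at the moment of the call.
- arm.job_done(): hands the job in, once; it reports no verdict.
Trained networks look in the newest picture that a camera, given by its name, has taken for a name from the list of things; names that differ only in an ending like _2 or _b are one class to them, and where a whole thing is asked for, a point or a joint stands for the part that bears it (a point fixed in the world has none). Each returns a list of dicts, best first, with "conf" (0 to 1); they miss things now and then, are a little off and sometimes report something else, mostly with a low value. They report only what shows in the picture. A call takes as long as a camera call.
- nets.boxes_of(camera, name): "position" ([column, row] as shares, 0 to 1, of the picture: columns of its width, rows of its height, amid what is visible of it).
The state is a dict: "clock": time; "joints": joint angles; "joint_vel": joint speeds; "joint_efforts": joint torques, N m; "position": TCP position; "ee_rot": TCP orientation; "contact_force": force on the tool from outside, world axes, zero at the start; "wrist_torque": the same for the moment, N m; "gripper_width": finger opening in mm.
Only numpy, scipy, OpenCV 4.12 (cv2) and the standard library are available. Lean on these libraries where they do the work, as an engineer would, in place of code of your own. Each camera call takes 0.05 s, during which the arm holds its last target.

### The job

Make up the two order kits from the stock on the tan mat: the orange blank and the chrome ring gauge go in the blue tray, the clear pen and the brass ring gauge in the green tray. In each tray lay the long piece along the middle of the long felt strip and the ring flat in the middle of the round felt pad. Set things down rather than dropping them, and leave the black blank and the loupe where they are.

Things in the scene. Friction and masses are not known exactly. Their poses are not given: they have to be found in the camera images.
- orange_blank: Bright orange ebonite rod blank, 100 mm long, 18 mm diameter, lying on a 9 mm wide flat (does not roll), 30 g. Origin: mid-length on the underside; x along the rod, z up. Long axis within 0.4 rad of world x. On the thin tan mat (desk level within 1 mm), at any of six spots, two rows of three, 105 mm apart sideways, 210 mm in depth.
- clear_pen: Clear acrylic capped pen, 125 mm long, 15 mm diameter (17 high at the clip), blue converter inside, black ends, steel band and clip; lies on a flat (does not roll), 28 g. Origin: mid-length on the underside; x to the cap, z up. Either way round in the tray. Long axis within 0.4 rad of world x. On the thin tan mat (desk level within 1 mm), at any of six spots, two rows of three, 105 mm apart sideways, 210 mm in depth.
- chrome_ring: Silver-grey chrome ring gauge lying flat, outside diameter 40 mm, bore 18 mm, 16 mm high, about 130 g. Origin: on the axis at the underside; z is the bore axis, up. On the thin tan mat (desk level within 1 mm), at any of six spots, two rows of three, 105 mm apart sideways, 210 mm in depth.
- brass_ring: Yellow brass ring gauge lying flat, outside diameter 40 mm, bore 18 mm, 16 mm high, about 130 g. Origin: on the axis at the underside; z is the bore axis, up. On the thin tan mat (desk level within 1 mm), at any of six spots, two rows of three, 105 mm apart sideways, 210 mm in depth.
- blue_tray: Blue kit tray, fixed, 172 (its x) by 150 mm (its y); floor 3 mm thick, rim 4 mm wide, rim top 6 mm above the desk. Dark felt flush on its floor: a strip 146 x 34 mm along x, centred at x 0, y +36 mm; a round pad 54 mm across centred at x 0, y -36 mm. Origin: centre of underside, desk level; z up. Left or right of the mat, turned up to 0.4 rad.
- green_tray: Green kit tray, fixed, 172 (its x) by 150 mm (its y); floor 3 mm thick, rim 4 mm wide, rim top 6 mm above the desk. Dark felt flush on its floor: a strip 146 x 34 mm along x, centred at x 0, y +36 mm; a round pad 54 mm across centred at x 0, y -36 mm. Origin: centre of underside, desk level; z up. Left or right of the mat, turned up to 0.4 rad.
- black_blank: Black ebonite rod blank, 100 mm long, 18 mm diameter, lying on a 9 mm wide flat (does not roll), 30 g. Origin: mid-length on the underside; x along the rod, z up. Long axis within 0.4 rad of world x. On the thin tan mat (desk level within 1 mm), at any of six spots, two rows of three, 105 mm apart sideways, 210 mm in depth. Not wanted in either kit; stays where it is.
- loupe: Black eye loupe standing on its wide end, 34 mm diameter at the foot, 25 mm at the top, 30 mm high, with a pale blue lens on top; about 35 g. Origin: centre of its underside, z up. On the thin tan mat (desk level within 1 mm), at any of six spots, two rows of three, 105 mm apart sideways, 210 mm in depth. Not wanted; stays where it is.

How it is judged:
By the outcome, as a careful person would: the job done as asked, in the order asked, and still so for the second after the job is handed in, with the robot touching nothing.
It also fails if it takes over 102 s, if anything falls off the work surface, if the arm or the gripper's body presses on something with over 40 N, if the wrist force passes 120 N, or if a joint passes its speed limit or range.

## Working session

There is one attempt and no reset: what is moved stays moved. The work goes in short steps, Python scripts to look and compute and a tool call to move; the robot and the scene stay as the last step left them, time stands still between calls to the robot, and variables do not carry over. Pictures are saved under pics/ and viewed, and the job is handed in when it is done.

Besides the shell and the picture viewer there is one more tool, called after ">>>" as name([rows], argument=value, ...), one row to a line, values as JSON. jog_arm: Moves the arm, as the interface text tells. Its arguments: {"type":"object","properties":{"rows":{"type":"array","items":{"type":"array"}}},"required":["rows"]}

```bash
ls; mkdir -p pics; python3 - <<'E'
from bench import arm, eyes, nets
import cv2
print(arm.read_state())
for n in ["scene","side","wrist"]:
    im=eyes.get_image(n); cv2.imwrite(f"pics/{n}0.png",im[:,:,::-1])
    m=eyes.camera_model(n); print(n,m)
    for k in ["orange_blank","clear_pen","chrome_ring","brass_ring","blue_tray","green_tray","black_blank","loupe"]:
        if n!="wrist": print(k,[( [round(float(a)*s) for a,s in zip(d['position'],(640,480))],round(d['conf'],2)) for d in nets.boxes_of(n,k)][:3])
print(arm.read_state()['clock'])
E
```

```text
pics
{'clock': 0.0, 'joints': array([ 1.58962625e+00,  3.85575625e-01,  6.61988240e-03, -4.80106977e-04,
       -1.19400234e+00, -2.58581160e-01]), 'joint_vel': array([-2.92983977e-04, -1.49267467e-03, -9.26919599e-05,  7.16533425e-04,
       -1.03215690e-03, -7.64879552e-04]), 'joint_efforts': array([ 3.44057644e-04, -3.92283154e+01,  1.88396269e+01,  4.18603912e+00,
       -4.68648796e-03,  4.55677224e-06]), 'position': array([148.27263554, 606.55599884, 230.21055268]), 'ee_rot': array([ 9.92812318e-01, -1.19676575e-01, -7.15317058e-05,  1.10134438e-03]), 'contact_force': array([ 0.49735656,  0.16620954, -0.25521834]), 'wrist_torque': array([-0.04427716, -0.0129424 ,  0.00519939]), 'gripper_width': 85.1803383085943}
scene {'K': array([[557.53150888,   0.        , 325.62502369],
       [  0.        , 557.53150888, 244.73829941],
       [  0.        ,   0.        ,   1.        ]]), 'rvec': array([ 1.82762822,  1.70432498, -0.71422145]), 'tvec': array([ -53.46890565, -373.39758943, 1578.61072699])}
orange_blank [([314, 216], 0.54)]
clear_pen [([267, 286], 0.83), ([313, 219], 0.22)]
ch
[... 345 characters left out ...]
        ,   1.        ]]), 'rvec': array([ 0.12254642, -2.84632344,  1.20478527]), 'tvec': array([554.92095858,  48.6947622 , 810.34778956])}
orange_blank [([389, 252], 0.8)]
clear_pen [([284, 210], 0.56)]
chrome_ring [([252, 253], 0.71)]
brass_ring [([254, 305], 0.72)]
blue_tray [([316, 427], 0.94)]
green_tray [([344, 148], 0.74)]
black_blank [([390, 307], 0.97)]
loupe [([381, 212], 0.94), ([345, 146], 0.28)]
wrist {'K': array([[365.85158295,   0.        , 308.5112696 ],
       [  0.        , 365.85158295, 235.8670907 ],
       [  0.        ,   0.        ,   1.        ]]), 'rvec': array([-1.80185486,  2.29589616,  0.37258075]), 'tvec': array([622.56115403, -42.8666945 , 380.48308155])}
0.95
```

View pics/scene0.png

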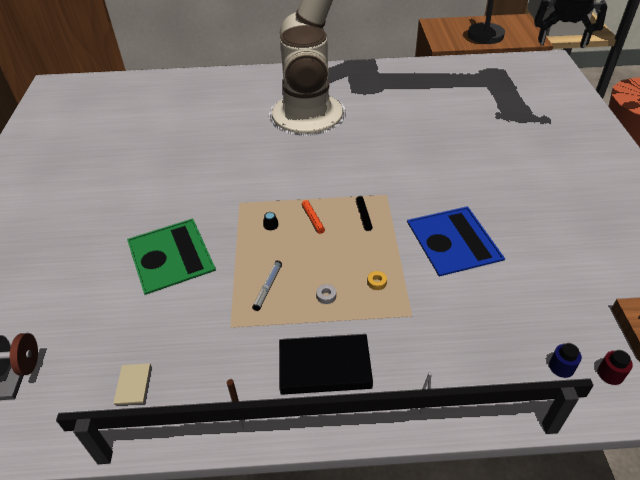

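View pics/side0.png

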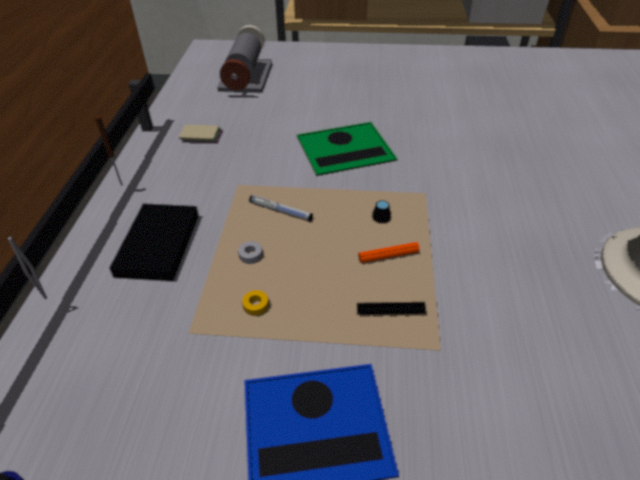

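View pics/wrist0.png

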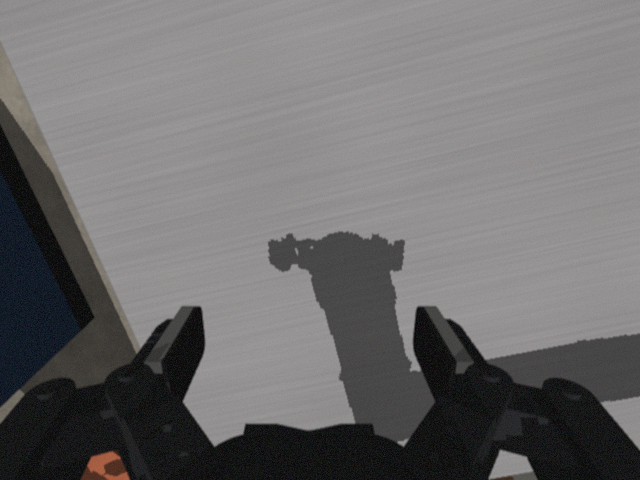

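Scene view: the green tray is on the left (image ~170,256) and the blue tray on the right (~455,240). On the mat, the far row is loupe, orange and black; the near row is pen, chrome and brass. The side view agrees, and the nets' boxes match both. Next I'll fit poses with silhouettes.

```bash
cat > h.py <<'E'
import numpy as np, cv2
from scipy.optimize import least_squares
from scipy.spatial.transform import Rotation as R
def hull_model(kind):
    P=[]
    if kind in('orange','black'):
        a=np.linspace(0,2*np.pi,24)
        for x in(-50,50):
            P+=[[x,9*np.cos(t),9+9*np.sin(t)] for t in a]
    if kind=='pen':
        a=np.linspace(0,2*np.pi,24)
        for x in(-62.5,62.5):
            P+=[[x,7.5*np.cos(t),7.5+7.5*np.sin(t)] for t in a]
    if kind=='ring':
        for z in(0,16): P+=[[20*np.cos(t),20*np.sin(t),z] for t in np.linspace(0,2*np.pi,48)]
    if kind=='loupe':
        for z,r in((0,17),(30,12.5)): P+=[[r*np.cos(t),r*np.sin(t),z] for t in np.linspace(0,2*np.pi,48)]
    if kind=='tray': P=[[x,y,z] for x in(-86,86) for y in(-75,75) for z in(0,6)]
    return np.array(P,float)
def proj(P,m): return cv2.projectPoints(P,m['rvec'],m['tvec'],m['K'],None)[0][:,0]
def ray(uv,m,z):
    Rm=cv2.Rodrigues(m['rvec'])[0]; c=-Rm.T@m['tvec']
    d=Rm.T@np.linalg.inv(m['K'])@np.array([uv[0],uv[1],1.])
    return c+d*(z-c[2])/d[2]
def place(P,p):
    c,s=np.cos(p[2]),np.sin(p[2]); Q=P.copy()
    Q[:,0]=p[0]+c*P[:,0]-s*P[:,1]; Q[:,1]=p[1]+s*P[:,0]+c*P[:,1]; return Q
def feats(h):
    M=cv2.moments(h.astype(np.float32)); A=M['m00']; cx,cy=M['m10']/A,M['m01']/A
    th=.5*np.arctan2(2*M['mu11'],M['mu20']-M['mu02'])
    return np.array([cx,cy,th]),A
def maskhull(mask,near,grow=60):
    n,l,st,ce=cv2.connectedComponentsWithStats(mask.astype(np.uint8),connectivity=8)
    best=[i for i in range(1,n) if st[i,4]>=8 and np.hypot(*(ce[i]-near))<grow]
    i=max(best,key=lambda i:st[i,4])
    ys,xs=np.nonzero(l==i)
    # pixel squares: centres at integer coords
    pts=np.concatenate([np.stack([xs+a,ys+b],1) for a in(-.5,.5) for b in(-.5,.5)]).astype(np.float32)
    return cv2.convexHull(pts)[:,0]
def fit(hulls,ms,P,p0,yaw=True):
    F=[feats(h)[0] for h in hulls]
    def f(v):
        p=[v[0],v[1],v[2] if yaw else 0]; r=[]
        for Fo,m in zip(F,ms):
            g,_=feats(cv2.convexHull(proj(place(P,p),m).astype(np.float32))[:,0])
            r+=list(g[:2]-Fo[:2])
            if yaw: r.append(20*np.sin(g[2]-Fo[2]))
        return np.array(r)
    s=least_squares(f,p0,diff_step=1e-3)
    return s.x,s.fun
def fitiou(hulls,ms,P,p0):
    from scipy.optimize import minimize
    def mk(h):
        im=np.zeros((480*2,640*2),np.uint8); cv2.fillConvexPoly(im,np.round((h+.5)*2*16-8).astype(np.int32),1,shift=4); return im
    H=[mk(h) for h in hulls]
    def c(v):
        p=p0+v*np.array([1,1,.01]); return sum(np.count_nonzero(a!=mk(cv2.convexHull(proj(place(P,p),m).astype(np.float32))[:,0])) / np.sqrt(a.sum()) for a,m in zip(H,ms))
    s=minimize(c,np.zeros(3),method='Nelder-Mead',options=dict(initial_simplex=np.array([[0,0,0],[4,0,0],[0,4,0],[0,0,4]])))
    return p0+s.x*np.array([1,1,.01]),s.fun
def masks(im):
    hsv=cv2.cvtColor(im,cv2.COLOR_RGB2HSV).astype(int); H,S,V=hsv[...,0],hsv[...,1],hsv[...,2]
    return dict(orange=((H<11)|(H>174))&(S>170)&(V>90), brass=(H>=17)&(H<33)&(S>170)&(V>90), blue=(H>105)&(H<130)&(S>150)&(V>60),
      green=(H>50)&(H<80)&(S>130)&(V>50), black=(V<60), tan=(H>8)&(H<25)&(S>60)&(S<150)&(V>90),
      gray=~((H>8)&(H<25)&(S>55)))
E
cat > m1.py <<'E'
from h import *
from bench import eyes
ms={};im={};mk={}
for n in('scene','side'):
    im[n]=cv2.imread(f'pics/{n}0.png')[:,:,::-1].copy(); ms[n]=eyes.camera_model(n); mk[n]=masks(im[n])
seeds=dict(orange=((314,216),(389,252)),pen=((267,286),(282,208)),chrome=((327,294),(251,253)),brass=((377,281),(256,302)),blue=((455,240),(316,427)),green=((170,256),(346,147)),black=((364,212),(390,308)),loupe=((271,220),(382,212)))
for k,sd in seeds.items():
    mod={'orange':'orange','pen':'pen','chrome':'ring','brass':'ring','blue':'tray','green':'tray','black':'black','loupe':'loupe'}[k]
    ch={'pen':'gray','chrome':'gray','loupe':'gray','black':'black'}.get(k,k)
    hs={}
    for n,s in zip(('scene','side'),sd):
        M=mk[n][ch].copy()
        if ch=='gray' or ch=='black':
            r=45; W=np.zeros_like(M); W[max(0,s[1]-r):s[1]+r,max(0,s[0]-r):s[0]+r]=1; M=M&W
        hs[n]=maskhull(M,np.array(s),25 if k!='black' else 25)
    P=hull_model(mod)
    for names in (('scene',),('side',),('scene','side')):
        if k=='blue' and 'side' in names: continue
        x0=ray(sd[0],ms['scene'],8)
        yaws=[0] if mod in('ring','loupe') else [-.3,.3] 
        best=None
        H=[hs[n] for n in names]; m=[ms[n] for n in names]
        for y in yaws:
            if mod in('ring','loupe'):
                q,r=fit(H,m,P,[x0[0],x0[1],0],False); c=np.abs(r).max()
            elif mod=='tray': q,c=fitiou(H,m,P,np.array([x0[0],x0[1],y]))
            else: q,r=fit(H,m,P,[x0[0],x0[1],y]); c=np.abs(r).max()
            if best is None or c<best[1]: best=(q,c)
        print(k,names,np.round(best[0],3),round(best[1],2),[round(feats(h)[1]) for h in H])
    for n in hs: cv2.polylines(im[n],[np.round(hs[n]).astype(np.int32)],True,(255,0,255))
for n in im: cv2.imwrite(f'pics/{n}_seg.png',im[n][:,:,::-1])
E
python3 m1.py
```

```text
orange ('scene',) [ 4.40597e+02 -2.94400e+00  3.25000e-01] 0.0 [307]
orange ('side',) [ 4.4155e+02 -4.6710e+00  3.3900e-01] 0.0 [668]
orange ('scene', 'side') [ 4.41423e+02 -3.79700e+00  3.29000e-01] 0.38 [307, 668]
pen ('scene',) [ 6.33691e+02 -1.03739e+02 -3.66000e-01] 0.0 [460]
pen ('side',) [ 6.36772e+02 -1.05616e+02 -3.73000e-01] 0.0 [651]
pen ('scene', 'side') [ 6.35640e+02 -1.04217e+02 -3.67000e-01] 0.75 [460, 651]
chrome ('scene',) [667.338  12.945   0.   ] 0.0 [346]
chrome ('side',) [668.801  11.856   0.   ] 0.0 [508]
chrome ('scene', 'side') [668.296  12.521   0.   ] 0.39 [346, 508]
brass ('scene',) [640.616 118.54    0.   ] 0.0 [284]
brass ('side',) [642.188 114.495   0.   ] 0.0 [476]
brass ('scene', 'side') [641.68  116.385   0.   ] 1.0 [284, 476]
blue ('scene',) [5.33094e+02 3.00649e+02 2.24000e-01] 1.03 [4138]
green ('scene',) [ 5.28111e+02 -3.14678e+02  3.78000e-01] 1.17 [4234]
green ('side',) [ 5.30602e+02 -3.16171e+02  3.83000e-01] 4.64 [3413]
green ('scene', 'side') [ 5.28156e+02 -3.14569e+02  3.78000e-01] 6.73 [4234, 3413]
black ('scene',) [4.38247e+02 1.12771e+02 9.30000e-02] 0.0 [306]
black ('side',) [4.38592e+02 1.13813e+02 8.40000e-02] 0.0 [803]
black ('scene', 'side') [4.38481e+02 1.13385e+02 9.00000e-02] 0.28 [306, 803]
loupe ('scene',) [ 406.891 -118.818    0.   ] 0.0 [5427]
loupe ('side',) [ 452.761 -103.07     0.   ] 0.0 [326]
loupe ('scene', 'side') [ 442.635 -111.659    0.   ] 10.44 [5427, 326]
```

```bash
cat > g.py <<'E'
from h import *
from bench import arm, eyes, nets
def st():
    s=arm.read_state(); Rm=R.from_quat(s['ee_rot']).as_matrix()
    th=np.arctan2(Rm[1,0],Rm[0,0]); return s,Rm,th
def show():
    s,Rm,th=st(); print('t',round(s['clock'],2),'p',np.round(s['position'],1),'th',round(th,3),'tilt',np.round(Rm[:2,2],4),'F',np.round(s['contact_force'],1),'w',round(s['gripper_width'],1),'j',np.round(s['joints'],2))
    return s,Rm,th
def go(x,y,z,yaw):
    """rotate first (deg about tool z), then shift in the turned tool frame (cm)"""
    s,Rm,th=show()
    d=(yaw-th+np.pi/2)%np.pi-np.pi/2
    T=R.from_euler('z',th+d)*R.from_rotvec([np.pi,0,0])
    dw=np.array([x,y,z])-s['position']
    rv=(R.from_matrix(Rm).inv()*T).as_rotvec(degrees=True)
    print('turn deg',np.round(rv,2),'shift cm',np.round(T.inv().apply(dw)/10,2),'xy only',np.round(T.inv().apply(dw*[1,1,0])/10,2),'dist',round(np.linalg.norm(dw)))
def shot(n,name):
    im=eyes.get_image(n); m=eyes.camera_model(n); cv2.imwrite(f'pics/{name}.png',im[:,:,::-1]); np.savez(f'pics/{name}.npz',**m); return im,m
E
python3 - <<'E'
from g import *
m=eyes.camera_model('wrist'); Rm=cv2.Rodrigues(m['rvec'])[0]; c=-Rm.T@m['tvec']
s,RT,th=show()
print('cam in tool',RT.T@(c-s['position']), 'cam axes in tool',np.round(RT.T@Rm.T,3))
go(441,-4,200,.332)
E
```

```text
t 0.95 p [148.4 607.1 231.3] th -0.24 tilt [-0.  0.] F [ 0.1 -0.6  0.6] w 85.5 j [ 1.59  0.38  0.01 -0.   -1.19 -0.26]
cam in tool [  79.97359622    2.04772306 -142.53653016] cam axes in tool [[-0.    -0.948 -0.317]
 [ 1.    -0.     0.001]
 [-0.001 -0.317  0.948]]
t 0.95 p [148.4 607.1 231.3] th -0.24 tilt [-0.  0.] F [ 0.1 -0.6  0.6] w 85.5 j [ 1.59  0.38  0.01 -0.   -1.19 -0.26]
turn deg [ -0.     0.   -32.76] shift cm [ 7.74 67.31  3.13] xy only [ 7.74 67.31  0.  ] dist 678
```

View pics/scene_seg.png

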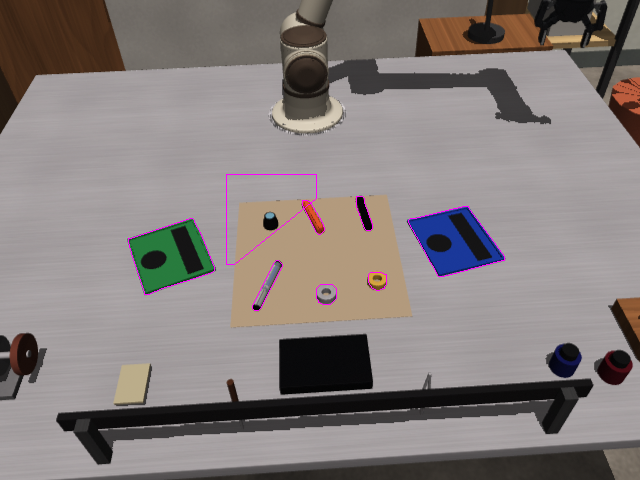

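View pics/side_seg.png

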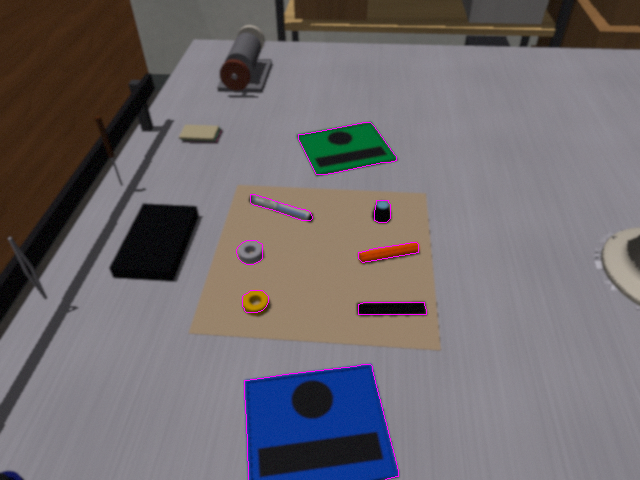

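Segmentation is good: every hull hugs its object except the loupe in the scene view, which I don't need. The two cameras agree within about 2 mm. On the way I'll look down on the blue tray with the wrist camera.

```bash
python3 -c "
from g import *
go(500,290,240,.33)"
```

```text
t 0.95 p [148.4 607.1 231.3] th -0.24 tilt [-0.  0.] F [ 0.1 -0.6  0.6] w 85.5 j [ 1.59  0.38  0.01 -0.   -1.19 -0.26]
turn deg [ -0.     0.   -32.65] shift cm [22.99 41.39 -0.87] xy only [22.99 41.39  0.  ] dist 474
```

>>> jog_arm([
  [[0,0,0],[0,0,-8.2],5],
  [[0,0,0],[0,0,-8.2],5],
  [[0,0,0],[0,0,-8.2],5],
  [[0,0,0],[0,0,-8.1],5],
])

```text
clock: 1.45
position: [148.4, 607.1, 231.3]
ee_rot: [0.986, 0.167, 0.0, -0.0]
contact_force: [0.3, -0.8, 0.8]
gripper_width: 49.8
```

>>> jog_arm([
  [[2.3,4.14,-0.1],[0,0,0],5],
  [[2.3,4.14,-0.1],[0,0,0],5],
  [[2.3,4.14,-0.1],[0,0,0],5],
  [[2.3,4.14,-0.1],[0,0,0],5],
  [[2.3,4.14,-0.1],[0,0,0],5],
  [[2.3,4.14,-0.1],[0,0,0],5],
  [[2.3,4.14,-0.1],[0,0,0],5],
  [[2.3,4.14,-0.1],[0,0,0],5],
  [[2.3,4.14,-0.1],[0,0,0],5],
  [[2.3,4.14,-0.1],[0,0,0],5],
])

```text
clock: 2.7
position: [501.5, 289.2, 241.6]
ee_rot: [0.986, 0.165, 0.0, -0.0]
contact_force: [-0.5, 0.4, 0.0]
gripper_width: 50.0
```

```bash
python3 -c "
from g import *
show(); shot('wrist','w1'); show()
go(440,-4,150,.332)"
```

```text
t 2.7 p [501.5 289.2 241.6] th 0.331 tilt [0.0003 0.0003] F [-0.5  0.4  0. ] w 50.0 j [ 0.8   0.3  -0.09  0.   -1.18  1.1 ]
t 2.75 p [504.6 286.1 241.5] th 0.327 tilt [ 0.0014 -0.0012] F [ 2.2 -0.5  0.4] w 49.9 j [ 0.8   0.3  -0.09  0.   -1.18  1.1 ]
t 2.75 p [504.6 286.1 241.5] th 0.327 tilt [ 0.0014 -0.0012] F [ 2.2 -0.5  0.4] w 49.9 j [ 0.8   0.3  -0.09  0.   -1.18  1.1 ]
turn deg [ 0.09 -0.05 -0.28] shift cm [-15.56  25.33   9.15] xy only [-15.56  25.33   0.  ] dist 311
```

View pics/w1.png

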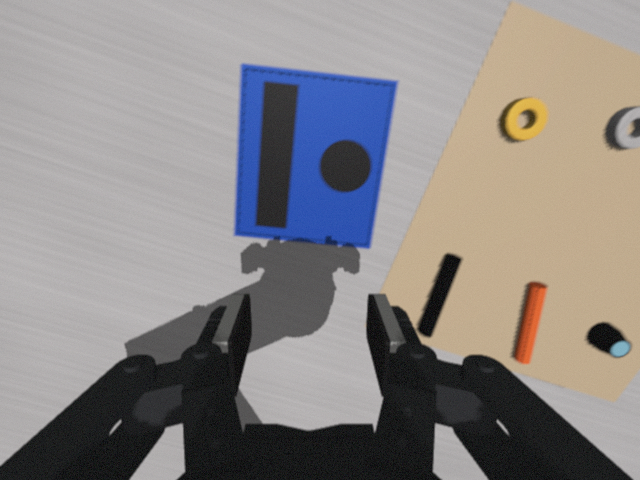

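The wrist view shows the whole blue tray (felt strip ~277,155, pad ~345,165), the orange rod (~530,322), brass (~525,118), and part of chrome. The arm was still settling, so I'll take another shot and fit from that.

```bash
python3 - <<'E'
from g import *
show(); 
im,m=shot('wrist','w2'); show()
mk=masks(im); hs={}
def f(k,ch,mod,seed,p0,yaw,grow=30):
    h=maskhull(mk[ch],np.array(seed),grow); P=hull_model(mod)
    if mod=='tray': print(k,*fitiou([h],[m],P,np.array(p0,float)))
    else:
        q,r=fit([h],[m],P,p0,yaw); print(k,np.round(q,3),np.abs(r).max(),feats(h)[1],feats(cv2.convexHull(proj(place(P,q if yaw else [q[0],q[1],0]),m).astype(np.float32))[:,0])[1])
    cv2.polylines(im,[np.round(h).astype(np.int32)],True,(255,0,255))
f('blue','blue','tray',(315,155),[533,301,.22],True)
f('orange','orange','orange',(530,322),[441,-4,.33],True)
f('brass','brass','ring',(525,118),[641,116,0],False)
f('black','black','black',(440,293),[438,113,.09],True)
cv2.imwrite('pics/w2seg.png',im[:,:,::-1])
# felt blobs
B=mk['black']&True
n,l,s,c=cv2.connectedComponentsWithStats(B.astype(np.uint8))
for i in range(1,n):
    if s[i,4]>500: print(s[i],c[i],ray(c[i],m,3))
E
```

```text
t 2.75 p [504.6 286.1 241.5] th 0.327 tilt [ 0.0014 -0.0012] F [ 2.2 -0.5  0.4] w 49.9 j [ 0.8   0.3  -0.09  0.   -1.18  1.1 ]
t 2.8 p [502.9 287.6 241.2] th 0.326 tilt [ 0.0004 -0.0006] F [-0.1 -0.2  1. ] w 50.4 j [ 0.8   0.3  -0.09  0.   -1.18  1.1 ]
blue [5.28284788e+02 2.99371506e+02 2.26203151e-01] 3.7951970600462834
orange [ 4.36825e+02 -3.91700e+00  3.32000e-01] 1.2644134872451796e-05 1345.0 1468.7375769256614Traceback (most recent call last):
  File "<stdin>", line 13, in <module>
  File "<stdin>", line 6, in f
  File "h.py", line 35, in maskhull
    i=max(best,key=lambda i:st[i,4])
ValueError: max() iterable argument is empty
```

```bash
cat >> g.py <<'E'
def wfit(im,m,items,name):
    mk=masks(im); out={}
    if any(it[1]=='felt' for it in items): mk['felt']=mk['black']
    vis=im.copy()
    for k,ch,mod,seed,p0,yaw in items:
        try: h=maskhull(mk[ch],np.array(seed),40)
        except ValueError: print(k,'no mask'); continue
        P=hull_model(mod)
        if mod=='tray': q,r=fitiou([h],[m],P,np.array(p0,float)); print(k,np.round(q,3),round(r,2))
        else:
            q,r=fit([h],[m],P,p0,yaw); a=feats(cv2.convexHull(proj(place(P,q if yaw else [q[0],q[1],0]),m).astype(np.float32))[:,0])[1]
            print(k,np.round(q,3),'area',feats(h)[1],round(float(a)))
        out[k]=q
        cv2.polylines(vis,[np.round(h).astype(np.int32)],True,(255,0,255))
    cv2.imwrite(f'pics/{name}.png',vis[:,:,::-1]); return out
E
python3 - <<'E'
from g import *
for i in range(3):
    show(); im,m=shot('wrist',f'w3_{i}'); show()
    mk=masks(im)
    mm=cv2.cvtColor(im,cv2.COLOR_RGB2HSV)[118-15:118+15:15,525-18:525+18:6]; 
    if i==0: print(mm.tolist())
    wfit(im,m,[('blue','blue','tray',(315,155),[533,301,.22],True),('orange','orange','orange',(530,322),[441,-4,.33],True),('brass','brass','ring',(525,118),[641,116,0],False),('black','black','black',(440,293),[438,113,.09],True)],f'w3seg{i}')
    n,l,s,c=cv2.connectedComponentsWithStats(mk['black'].astype(np.uint8))
    for j in range(1,n):
        if s[j,4]>500 and c[j][1]<230: print(s[j][4],c[j],ray(c[j],m,3))
E
```

```text
t 2.8 p [502.9 287.6 241.2] th 0.326 tilt [ 0.0004 -0.0006] F [-0.1 -0.2  1. ] w 50.4 j [ 0.8   0.3  -0.09  0.   -1.18  1.1 ]
t 2.85 p [501.7 288.8 241.1] th 0.327 tilt [-0.0001 -0.0001] F [0.4 1.2 0.3] w 49.9 j [ 0.8   0.3  -0.09  0.   -1.18  1.1 ]
[[[21, 140, 104], [21, 163, 211], [22, 165, 224], [21, 167, 223], [21, 168, 223], [21, 140, 218]], [[22, 165, 224], [19, 105, 209], [17, 63, 199], [22, 136, 71], [20, 156, 103], [21, 168, 222]]]
blue [5.28541e+02 2.99309e+02 2.30000e-01] 3.53
orange [ 4.3781e+02 -4.9520e+00  3.3600e-01] area 1341.0 1477
brass no mask
black no mask
4246 [271.45242581 157.24422986] [524.46141353 335.27441003   3.        ]
1938 [340.96646027 167.23942208] [537.80514263 264.37121864   3.        ]
t 2.85 p [501.7 288.8 241.1] th 0.327 tilt [-0.0001 -0.0001] F [0.4 1.2 0.3] w 49.9 j [ 0.8   0.3  -0.09  0.   -1.18  1.1 ]
t 2.9 p [500.8 289.6 241.1] th 0.329 tilt [-0.0004 -0.0001] F [-0.3  0.4 -0.4] w 49.8 j [ 0.8   0.3  -0.09 -0.   -1.18  1.1 ]
blue [5.29412e+02 2.98653e+02 2.28000e-01] 2.83
orange [ 4.38608e+02 -5.43300e+00  3.35000e-01] area 1349.0 1483
brass no mask
black no mask
4252 [273.03339605 156.33584196] [524.90292458 334.94599902   3.        ]
1949 [342.62339661 166.39045664] [538.33977095 264.01215188   3.        ]
t 2.9 p [500.8 289.6 241.1] th 0.329 tilt [-0.0004 -0.0001] F [-0.3  0.4 -0.4] w 49.8 j [ 0.8   0.3  -0.09 -0.   -1.18  1.1 ]
t 2.95 p [500.3 290.3 241.2] th 0.33 tilt [-0.0003  0.    ] F [-0.7 -0.1  0.8] w 49.9 j [ 0.81  0.3  -0.09 -0.   -1.18  1.1 ]
blue [5.29679e+02 2.98241e+02 2.30000e-01] 2.71
orange [ 4.38963e+02 -5.74700e+00  3.36000e-01] area 1357.5 1485
brass no mask
black [4.36543e+02 1.11672e+02 1.02000e-01] area 1424.0 1453
4250 [274.24658824 155.80870588] [525.20911677 334.6173393    3.        ]
1947 [343.82074987 165.92090395] [538.69477255 263.70612834   3.        ]
```

View pics/w3seg2.png

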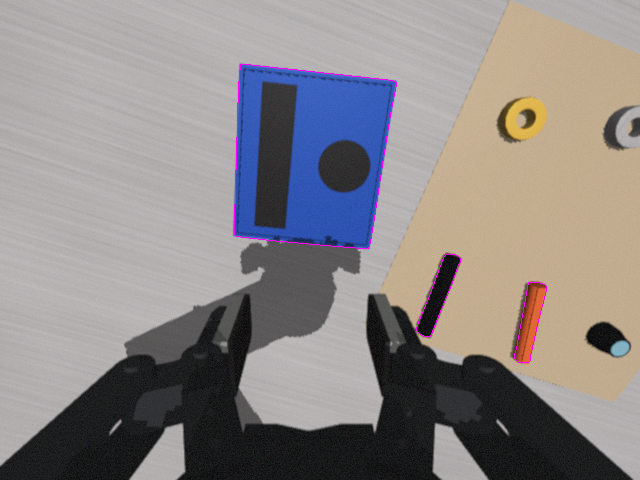

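```bash
python3 -c "
from g import *
go(440,-5,110,.334)"
```

```text
t 2.95 p [500.3 290.3 241.2] th 0.33 tilt [-0.0003  0.    ] F [-0.7 -0.1  0.8] w 49.9 j [ 0.81  0.3  -0.09 -0.   -1.18  1.1 ]
turn deg [-0.01  0.01 -0.2 ] shift cm [-15.38  25.92  13.12] xy only [-15.38  25.92   0.  ] dist 329
```

>>> jog_arm([
  [[-1.92,3.24,1.64],[0,0,-0.2],5],
  [[-1.92,3.24,1.64],[0,0,0],5],
  [[-1.92,3.24,1.64],[0,0,0],5],
  [[-1.92,3.24,1.64],[0,0,0],5],
  [[-1.92,3.24,1.64],[0,0,0],5],
  [[-1.92,3.24,1.64],[0,0,0],5],
  [[-1.92,3.24,1.64],[0,0,0],5],
  [[-1.92,3.24,1.64],[0,0,0],5],
  [[0,0,0],[0,0,0],5],
  [[0,0,0],[0,0,0],5],
])

```text
clock: 4.2
position: [441.0, -3.9, 110.7]
ee_rot: [0.986, 0.167, 0.001, -0.0]
contact_force: [0.6, 1.3, 0.8]
gripper_width: 49.8
```

```bash
python3 -c "
from g import *
im,m=shot('wrist','w4'); show()
wfit(im,m,[('orange','orange','orange',proj(np.array([[440.,-5,9]]),m)[0],[441,-4,.33],True)],'w4seg')
go(440,-5,3,.334)"
```

```text
t 4.25 p [441.2  -3.7 110.8] th 0.336 tilt [0.002  0.0005] F [-0.5 -0.1 -0.4] w 50.0 j [ 0.36  0.21 -0.59  0.   -0.76  1.54]
orange [ 4.39218e+02 -5.18300e+00  3.28000e-01] area 3449.0 3612
t 4.25 p [441.2  -3.7 110.8] th 0.336 tilt [0.002  0.0005] F [-0.5 -0.1 -0.4] w 50.0 j [ 0.36  0.21 -0.59  0.   -0.76  1.54]
turn deg [ 0.01 -0.12  0.14] shift cm [-0.16  0.08 10.78] xy only [-0.16  0.08  0.  ] dist 108
```

View pics/w4seg.png

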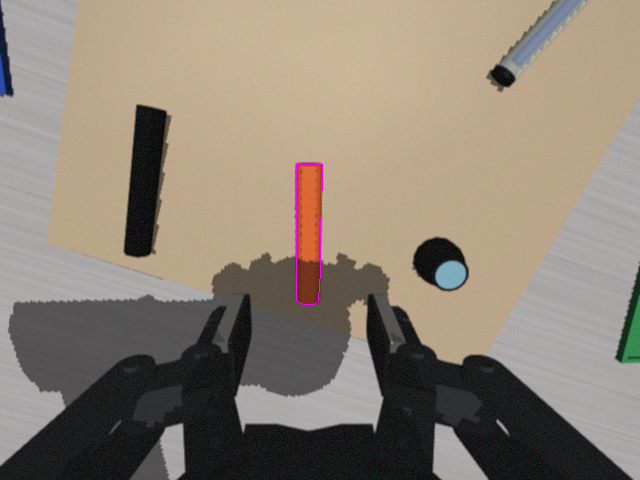

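The orange rod (~309,232 in the wrist view) sits centred between the jaws and the fit agrees. Descending now.

>>> jog_arm([
  [[-0.04,0.02,3],[0,0,0],5],
  [[-0.04,0.02,3],[0,0,0],5],
  [[-0.04,0.02,2.5],[0,0,0],5],
  [[-0.04,0.02,1.5],[0,0,0],5],
  [[0,0,0.6],[0,0,0],5],
  [[0,0,0],[0,0,0],5],
  [[0,0,0],[0,0,0],5],
])

```text
clock: 5.12
position: [439.8, -5.7, 4.8]
ee_rot: [0.986, 0.167, 0.001, -0.0]
contact_force: [-0.6, 0.5, 0.4]
gripper_width: 50.5
```

```bash
python3 -c "
from g import *
go(440,-5,3,.334)"
```

```text
t 5.12 p [439.8  -5.7   4.8] th 0.335 tilt [0.0018 0.0006] F [-0.6  0.5  0.4] w 50.5 j [ 0.36  0.4  -0.71  0.   -0.46  1.55]
turn deg [ 0.   -0.11  0.07] shift cm [ 0.04 -0.06  0.18] xy only [ 0.04 -0.06 -0.  ] dist 2
```

>>> jog_arm([
  [[0,0,0.2],[0,0,0],3],
  [[0,0,0],[0,0,0],2],
  [[0,0,0],[0,0,0],1],
  [[0,0,0],[0,0,0],1],
  [[0,0,0],[0,0,0],1],
  [[0,0,0],[0,0,0],1],
])

```text
clock: 5.88
position: [439.2, -6.2, 2.5]
ee_rot: [0.986, 0.167, 0.0, 0.0]
contact_force: [-1.3, 0.1, 6.2]
gripper_width: 15.5
```

```bash
python3 -c "
from g import *
show(); im,m=shot('wrist','w5');show()
im,m=shot('side','s5')"
```

```text
t 5.88 p [439.2  -6.2   2.5] th 0.335 tilt [0.0003 0.    ] F [-1.3  0.1  6.2] w 15.5 j [ 0.36  0.41 -0.71  0.   -0.45  1.55]
t 5.92 p [439.2  -6.2   2.5] th 0.335 tilt [0.0004 0.0001] F [-0.6  0.7  4.9] w 16.0 j [ 0.36  0.41 -0.71  0.   -0.45  1.55]
```

View pics/s5.png

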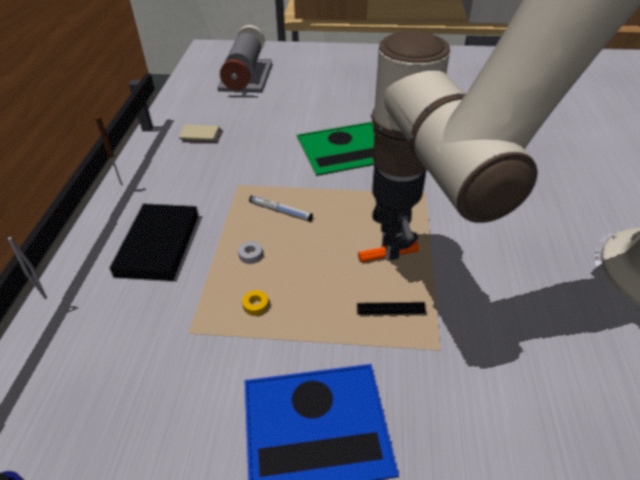

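View pics/w5.png

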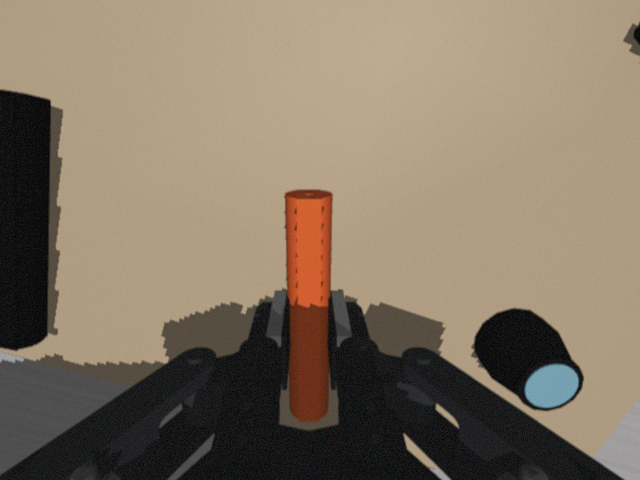

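```bash
python3 -c "
import cv2
im=cv2.imread('pics/s5.png')[180:300,320:460]; cv2.imwrite('pics/s5z.png',cv2.resize(im,None,fx=5,fy=5,interpolation=cv2.INTER_CUBIC))"
```

```text
(no output)
```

View pics/s5z.png

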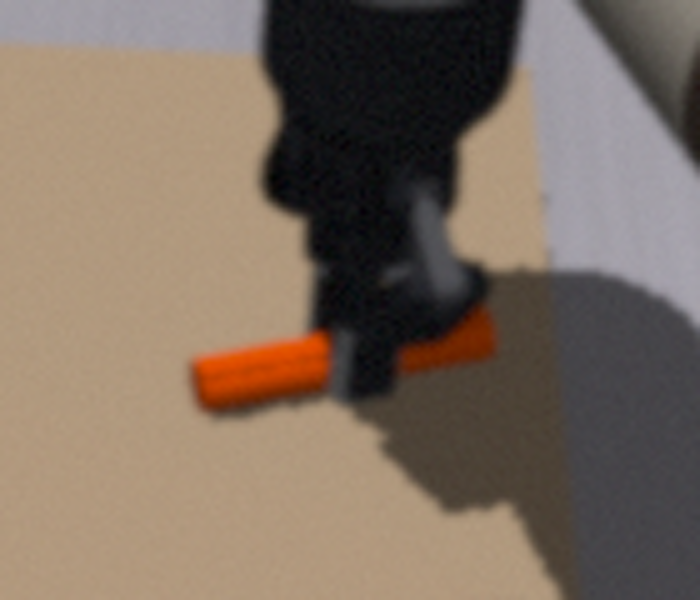

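The side view shows the fingertips straddling the rod down to its underside, so the grip is sound. Lifting and heading for the blue tray.

```bash
python3 -c "
from g import *
go(523,333,130,.228)"
```

```text
t 5.97 p [439.2  -6.2   2.5] th 0.335 tilt [0.0004 0.0001] F [-1.3  0.8  6.5] w 15.9 j [ 0.36  0.41 -0.71  0.   -0.45  1.55]
turn deg [ 0.   -0.02  6.1 ] shift cm [ 15.83 -31.15 -12.75] xy only [ 15.83 -31.15  -0.  ] dist 372
```

>>> jog_arm([
  [[0,0,-1],[0,0,0],1],
  [[0,0,-3],[0,0,0],1],
  [[0,0,-4],[0,0,2],1],
  [[0,0,-4],[0,0,2],1],
  [[0,0,0],[0,0,2.1],1],
])

```text
clock: 6.6
position: [441.2, -5.6, 125.5]
ee_rot: [0.994, 0.113, 0.004, -0.001]
contact_force: [-1.3, -0.8, -0.5]
gripper_width: 15.6
```

```bash
python3 -c "
from g import *
go(523,333,130,.228)"
```

```text
t 6.6 p [441.2  -5.6 125.5] th 0.227 tilt [0.008  0.0025] F [-1.3 -0.8 -0.5] w 15.6 j [ 0.36  0.19 -0.58  0.   -0.8   1.44]
turn deg [-0.04 -0.48 -0.06] shift cm [ 15.63 -31.13  -0.45] xy only [ 15.63 -31.13  -0.  ] dist 348
```

>>> jog_arm([
  [[1.95,-3.89,-0.05],[0,0,0],1],
  [[1.95,-3.89,-0.05],[0,0,0],1],
  [[1.95,-3.89,-0.05],[0,0,0],1],
  [[1.95,-3.89,-0.05],[0,0,0],1],
  [[1.95,-3.89,-0.05],[0,0,0],1],
  [[1.95,-3.89,-0.05],[0,0,0],1],
  [[1.95,-3.89,-0.05],[0,0,0],1],
  [[1.95,-3.89,-0.05],[0,0,0],1],
  [[0,0,0],[0,0,0],1],
  [[0,0,0],[0,0,0],1],
])

```text
clock: 7.85
position: [519.8, 331.4, 124.8]
ee_rot: [0.994, 0.114, -0.001, 0.001]
contact_force: [0.6, -0.4, -0.6]
gripper_width: 15.6
```

```bash
python3 - <<'E'
from g import *
im,m=shot('wrist','w6'); show()
wfit(im,m,[('blue','blue','tray',proj(np.array([[530.,298,6]]),m)[0],[531,299,.228],True)],'w6seg')
# edge overlay of predicted felt
for p,c in(((530,298.2,.228),(255,255,0)),((533,300.6,.224),(255,0,0))):
    t=np.linspace(0,2*np.pi,60)
    for P in (np.array([[-73,19,3],[73,19,3],[73,53,3],[-73,53,3]],float),np.stack([27*np.cos(t),-36+27*np.sin(t),3+0*t],1),np.array([[-86,-75,6],[86,-75,6],[86,75,6],[-86,75,6]],float)):
        cv2.polylines(im,[np.round(proj(place(P,p),m)).astype(np.int32)],True,c)
cv2.imwrite('pics/w6o.png',im[:,:,::-1])
E
```

```text
t 7.9 p [520.  331.  125.2] th 0.227 tilt [-0.0018 -0.0015] F [ 0.7  0.2 -0.6] w 15.8 j [ 0.83  0.46 -0.15 -0.   -0.96  0.97]
blue [5.30200e+02 2.97379e+02 2.26000e-01] 11.24
```

View pics/w6o.png

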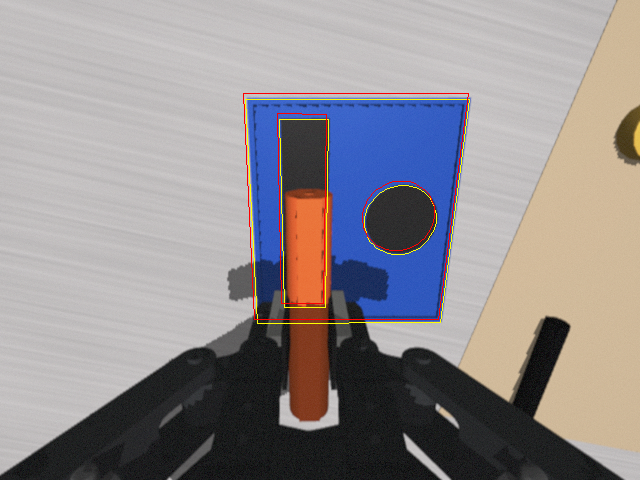

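The yellow overlay (530, 298, 0.228) sits exactly on the tray rim and felts in the wrist view. The scene estimate, corrected by the offset seen at the orange grasp, agrees. Going down.

```bash
python3 -c "
from g import *
go(522.2,332.8,40,.227)"
```

```text
t 7.9 p [520.  331.  125.2] th 0.227 tilt [-0.0018 -0.0015] F [ 0.7  0.2 -0.6] w 15.8 j [ 0.83  0.46 -0.15 -0.   -0.96  0.97]
turn deg [0.06 0.12 0.01] shift cm [ 0.26 -0.12  8.52] xy only [ 0.26 -0.12 -0.  ] dist 85
```

>>> jog_arm([
  [[0.1,-0.05,2.5],[0,0,0],1],
  [[0.1,-0.05,3],[0,0,0],1],
  [[0.06,-0.02,2],[0,0,0],1],
  [[0,0,1],[0,0,0],1],
  [[0,0,0],[0,0,0],1],
  [[0,0,0],[0,0,0],1],
])

```text
clock: 8.65
position: [523.5, 334.2, 42.2]
ee_rot: [0.994, 0.114, 0.001, -0.001]
contact_force: [1.2, 0.1, -0.3]
gripper_width: 15.7
```

```bash
python3 -c "
from g import *
go(522.2,332.8,6.5,.227)"
```

```text
t 8.65 p [523.5 334.2  42.2] th 0.228 tilt [0.0014 0.0012] F [ 1.2  0.1 -0.3] w 15.7 j [ 0.83  0.56 -0.22  0.   -0.78  0.97]
turn deg [-0.05 -0.1   0.05] shift cm [-0.16  0.1   3.57] xy only [-0.16  0.1   0.  ] dist 36
```

>>> jog_arm([
  [[-0.05,0.03,1.5],[0,0,0],1],
  [[-0.05,0.03,1],[0,0,0],1],
  [[0,0,0.6],[0,0,0],1],
  [[0,0,0.2],[0,0,0],1],
  [[0,0,0],[0,0,0],1],
  [[0,0,0],[0,0,0],1],
  [[0,0,0],[0,0,0],1],
])

```text
clock: 9.52
position: [522.3, 333.3, 8.5]
ee_rot: [0.994, 0.114, 0.0, -0.0]
contact_force: [-0.6, -0.0, -0.4]
gripper_width: 15.4
```

```bash
python3 -c "
from g import *
go(522.2,332.8,5.5,.227); shot('wrist','w7')"
```

```text
t 9.53 p [522.3 333.3   8.5] th 0.228 tilt [0.0005 0.0005] F [-0.6 -0.  -0.4] w 15.4 j [ 0.83  0.61 -0.25  0.   -0.71  0.97]
turn deg [-0.02 -0.03  0.06] shift cm [-0.02  0.05  0.3 ] xy only [-0.02  0.05  0.  ] dist 3
```

View pics/w7.png

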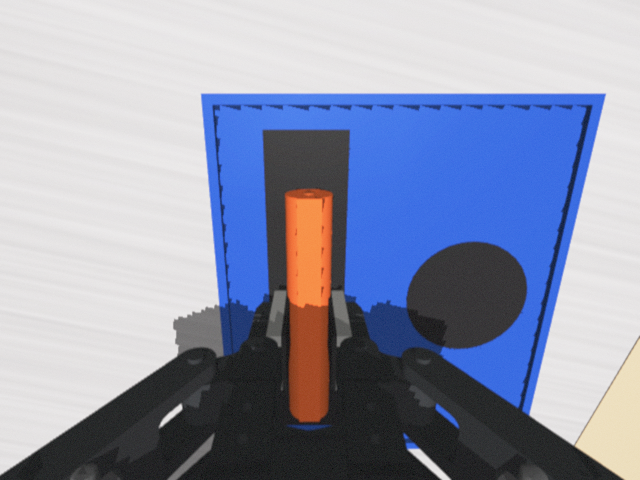

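The rod lies over the strip, parallel to it, and about 1 mm right of the midline (strip columns 263–350, rod 286–332). I'll nudge it left and lower.

>>> jog_arm([
  [[0,-0.06,0.1],[0,0,0],1],
  [[0,0,0.1],[0,0,0],1],
  [[0,0,0.05],[0,0,0],1],
  [[0,0,0],[0,0,0],1],
  [[0,0,0],[0,0,0],1],
])

```text
clock: 10.2
position: [521.9, 333.7, 5.7]
ee_rot: [0.994, 0.114, -0.0, 0.0]
contact_force: [-1.1, -0.6, 0.0]
gripper_width: 15.6
```

>>> jog_arm([
  [[0,0,0.06],[0,0,0],1],
  [[0,0,0],[0,0,0],1],
])

```text
clock: 10.45
position: [522.0, 333.7, 5.6]
ee_rot: [0.994, 0.114, 0.0, 0.0]
contact_force: [-2.5, -1.0, 4.9]
gripper_width: 15.4
```

```bash
python3 -c "
from g import *
show(); im,m=shot('side','s8'); show()
import cv2
cv2.imwrite('pics/s8z.png',cv2.resize(im[340:480,200:420,::-1],None,fx=3.5,fy=3.5))"
```

```text
t 10.45 p [522.  333.7   5.6] th 0.228 tilt [ 0.0001 -0.    ] F [-2.5 -1.   4.9] w 15.4 j [ 0.83  0.61 -0.25  0.   -0.71  0.97]
t 10.5 p [521.9 333.7   5.6] th 0.228 tilt [ 0.0001 -0.    ] F [-2.5 -1.6  5.2] w 15.5 j [ 0.83  0.61 -0.25  0.   -0.71  0.97]
```

View pics/s8z.png

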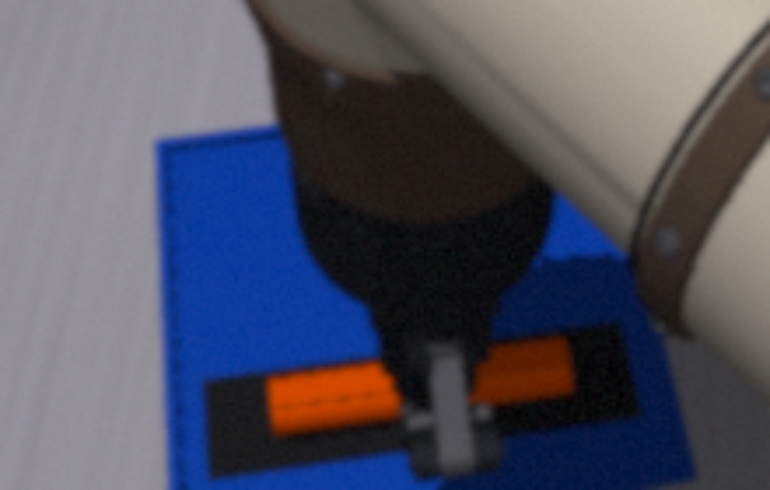

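Contact felt at 5 N, and the rod rests on the strip centred lengthwise. I'll open gently and retreat.

>>> jog_arm([
  [[0,0,0],[0,0,0],2.2],
  [[0,0,0],[0,0,0],2.8],
  [[0,0,0],[0,0,0],2.8],
  [[0,0,0],[0,0,0],2.8],
  [[0,0,-1],[0,0,0],2.8],
  [[0,0,-3],[0,0,0],2.8],
  [[0,0,-5],[0,0,0],3],
  [[0,0,-5],[0,0,0],4],
  [[0,0,0],[0,0,0],5],
  [[0,0,0],[0,0,0],5],
])

```text
clock: 11.75
position: [521.6, 333.5, 145.4]
ee_rot: [0.994, 0.114, -0.0, -0.0]
contact_force: [-0.2, -1.0, -1.2]
gripper_width: 49.9
```

```bash
cat > ov.py <<'E'
from g import *
def overlay(im,m,trays,name):
    im=im.copy()
    for p in trays:
        t=np.linspace(0,2*np.pi,60)
        for P in (np.array([[-73,19,3],[73,19,3],[73,53,3],[-73,53,3]],float),np.stack([27*np.cos(t),-36+27*np.sin(t),3+0*t],1),np.array([[-86,-75,6],[86,-75,6],[86,75,6],[-86,75,6]],float)):
            cv2.polylines(im,[np.round(proj(place(P,p),m)).astype(np.int32)],True,(255,255,0))
    cv2.imwrite(f'pics/{name}.png',im[:,:,::-1])
E
python3 - <<'E'
from ov import *
show(); im,m=shot('wrist','w9'); show()
o=hull_model('orange')
mm=dict(m)
q=wfit(im,m,[('blue','blue','tray',proj(np.array([[530.,298,6]]),m)[0],[531,299,.228],True)],'w9seg')
import h
_hm=h.hull_model
def hm(k):
    P=_hm('orange'); P=P.copy(); P[:,2]+=3; return P
import g
g.hull_model=hm
wfit(im,m,[('orange','orange','orange',proj(np.array([[522.,333,12]]),m)[0],[522,333,.228],True)],'w9seg2')
overlay(im,m,[(530,298,.228)],'w9o')
E
```

```text
t 11.75 p [521.6 333.5 145.4] th 0.228 tilt [-0.0001  0.0007] F [-0.2 -1.  -1.2] w 49.9 j [ 0.83  0.44 -0.13 -0.   -1.    0.97]
t 11.8 p [521.3 333.2 144.3] th 0.228 tilt [-0.0014 -0.0008] F [-1.1  0.8 -0.4] w 49.8 j [ 0.83  0.45 -0.13 -0.   -1.    0.97]
blue [5.29367e+02 2.96900e+02 2.27000e-01] 5.59
orange [5.22269e+02 3.32108e+02 2.23000e-01] area 2989.0 2961
```

View pics/w9o.png

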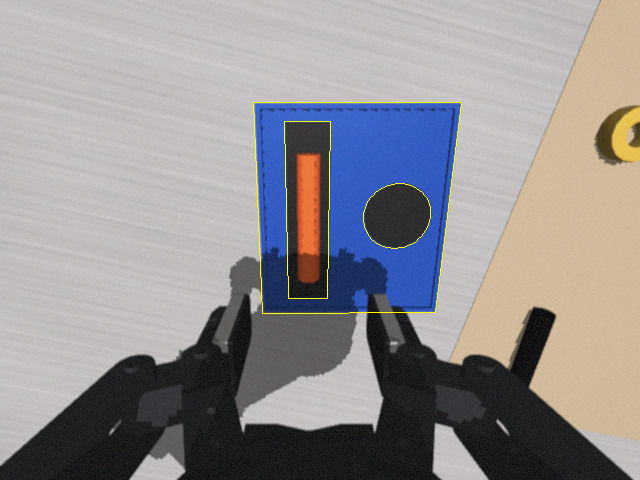

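The orange blank lies on the strip midline; the fit is about 1 mm off lengthwise. Next is the chrome ring: I'll turn 90° so the jaws open along the tray's x.

>>> jog_arm([
  [[0,0,0],[0,0,10],6],
  [[0,0,0],[0,0,10],6],
  [[0,0,0],[0,0,10],6],
  [[0,0,0],[0,0,10],6],
  [[0,0,0],[0,0,10],6],
  [[0,0,0],[0,0,10],6],
  [[0,0,0],[0,0,10],6],
  [[0,0,0],[0,0,10],6],
  [[0,0,0],[0,0,10],6],
])

```text
clock: 12.92
position: [521.3, 333.1, 143.1]
ee_rot: [0.781, -0.624, -0.0, 0.002]
contact_force: [-0.4, -0.3, 0.3]
gripper_width: 59.8
```

```bash
python3 -c "
from g import *
go(667,11,130,-1.344)"
```

```text
t 12.93 p [521.3 333.1 143.1] th -1.349 tilt [-0.0027 -0.0026] F [-0.4 -0.3  0.3] w 59.8 j [ 0.83  0.45 -0.13 -0.   -1.   -0.61]
turn deg [ 0.18 -0.11 -0.27] shift cm [34.66 -6.96  1.31] xy only [34.66 -6.96 -0.  ] dist 354
```

>>> jog_arm([
  [[4.33,-0.87,0.15],[0,0,0],6],
  [[4.33,-0.87,0.15],[0,0,0],6],
  [[4.33,-0.87,0.15],[0,0,0],6],
  [[4.33,-0.87,0.15],[0,0,0],6],
  [[4.33,-0.87,0.15],[0,0,0],6],
  [[4.33,-0.87,0.15],[0,0,0],6],
  [[4.33,-0.87,0.15],[0,0,0],6],
  [[4.33,-0.87,0.15],[0,0,0],6],
  [[0,0,0],[0,0,0],6],
  [[0,0,0],[0,0,0],6],
])

```text
clock: 14.18
position: [667.3, 11.9, 131.5]
ee_rot: [0.783, -0.622, -0.001, 0.001]
contact_force: [0.4, 0.8, -0.5]
gripper_width: 60.0
```

```bash
python3 - <<'E'
from g import *
show(); im,m=shot('wrist','w10'); show()
mk=masks(im)
uv=proj(np.array([[667.,11,8]]),m)[0]; print(uv)
hsv=cv2.cvtColor(im,cv2.COLOR_RGB2HSV); u,v=uv.astype(int); print(hsv[v,u-40:u+41:8].tolist())
wfit(im,m,[('chrome','gray','ring',uv,[667,11,0],False)],'w10s')
go(667,11,30,-1.344)
E
```

```text
t 14.18 p [667.3  11.9 131.5] th -1.343 tilt [-0.0028 -0.0005] F [ 0.4  0.8 -0.5] w 60.0 j [ 0.26  0.53 -0.01 -0.   -1.03 -0.03]
t 14.22 p [667.3  12.5 131.9] th -1.342 tilt [-0.0021 -0.0003] F [-0.4  0.1 -0.2] w 59.6 j [ 0.26  0.53 -0.01 -0.   -1.03 -0.03]
[305.90629513 226.49296213]
[[17, 64, 207], [17, 65, 209], [17, 22, 103], [110, 8, 92], [17, 66, 100], [18, 62, 99], [18, 57, 98], [0, 6, 88], [50, 8, 92], [16, 62, 95], [18, 61, 101]]
chrome [666.402  11.42    0.   ] area 2418.5 2401
t 14.22 p [667.3  12.5 131.9] th -1.342 tilt [-0.0021 -0.0003] F [-0.4  0.1 -0.2] w 59.6 j [ 0.26  0.53 -0.01 -0.   -1.03 -0.03]
turn deg [0.12 0.01 0.1 ] shift cm [ 0.14  0.07 10.19] xy only [0.14 0.07 0.  ] dist 102
```

View pics/w10s.png

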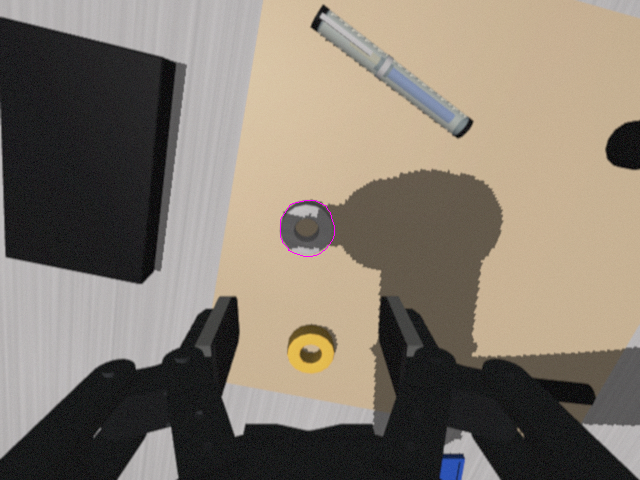

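The wrist fit puts the chrome ring at (666.4, 11.4) with matching area; the ring is at (307,228) in the image. Descending.

>>> jog_arm([
  [[0.02,0.02,2.5],[0,0,0],6],
  [[0.03,0.02,3],[0,0,0],6],
  [[0.03,0.02,3],[0,0,0],6],
  [[0.02,0.02,2.5],[0,0,0],6],
  [[0,0,1.3],[0,0,0],6],
  [[0,0,0.5],[0,0,0],6],
  [[0,0,0],[0,0,0],6],
  [[0,0,0],[0,0,0],6],
  [[0,0,0],[0,0,0],6],
])

```text
clock: 15.35
position: [668.0, 10.9, 5.9]
ee_rot: [0.783, -0.622, 0.001, -0.001]
contact_force: [-1.1, -0.9, -0.6]
gripper_width: 60.1
```

```bash
python3 -c "
from g import *
go(666.4,11.3,2,-1.344)"
```

```text
t 15.35 p [668.   10.9   5.9] th -1.343 tilt [0.0016 0.0003] F [-1.1 -0.9 -0.6] w 60.1 j [ 0.26  0.67 -0.12  0.   -0.78 -0.03]
turn deg [-0.09 -0.    0.06] shift cm [-0.07  0.15  0.39] xy only [-0.07  0.15  0.  ] dist 4
```

>>> jog_arm([
  [[-0.05,0.1,0.35],[0,0,0],6],
  [[0,0,0],[0,0,0],5],
  [[0,0,0],[0,0,0],4.2],
  [[0,0,0],[0,0,0],3],
  [[0,0,0],[0,0,0],2.5],
  [[0,0,0],[0,0,0],2.5],
  [[0,0,0],[0,0,0],2.5],
])

```text
clock: 16.23
position: [667.0, 11.2, 2.1]
ee_rot: [0.783, -0.622, 0.0, -0.0]
contact_force: [-0.0, 1.3, 5.6]
gripper_width: 36.9
```

```bash
python3 -c "
from g import *
show(); shot('wrist','w11')
go(540,263,130,-1.344)"
```

```text
t 16.23 p [667.   11.2   2.1] th -1.343 tilt [0.0014 0.0002] F [-0.   1.3  5.6] w 36.9 j [ 0.26  0.67 -0.12  0.   -0.77 -0.03]
t 16.27 p [667.   11.2   2.1] th -1.343 tilt [0.0013 0.0001] F [-0.4  0.3  5.1] w 37.3 j [ 0.26  0.67 -0.12  0.   -0.77 -0.03]
turn deg [-0.08 -0.01  0.08] shift cm [-27.39   6.71 -12.79] xy only [-27.39   6.71   0.  ] dist 310
```

View pics/w11.png

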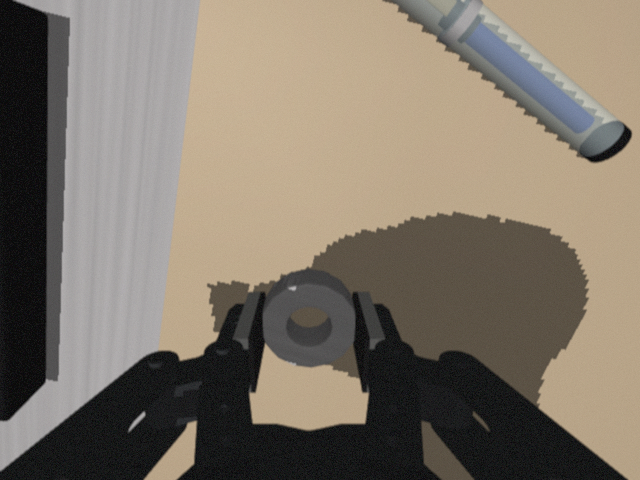

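Both pads are on the ring at its diameter. Lifting and going to the blue pad.

>>> jog_arm([
  [[0,0,-1],[0,0,0],2.5],
  [[0,0,-3],[0,0,0],2.5],
  [[0,0,-4],[0,0,0],2.5],
  [[0,0,-3],[0,0,0],2.5],
  [[-3,0.7,-1],[0,0,0],2.5],
  [[-4,1,0],[0,0,0],2.5],
  [[-4,1,0],[0,0,0],2.5],
  [[-4,1,0],[0,0,0],2.5],
  [[-4,1,0],[0,0,0],2.5],
  [[-4,1,0],[0,0,0],2.5],
])

```text
clock: 17.52
position: [557.3, 222.8, 120.8]
ee_rot: [0.783, -0.622, -0.001, 0.001]
contact_force: [-0.6, 0.5, -1.1]
gripper_width: 37.7
```

```bash
python3 -c "
from g import *
go(538,262.8,80,-1.344)"
```

```text
t 17.52 p [557.3 222.8 120.8] th -1.343 tilt [-0.0023 -0.0011] F [-0.6  0.5 -1.1] w 37.7 j [ 0.65  0.44 -0.2  -0.   -0.93 -0.42]
turn deg [ 0.14 -0.03  0.04] shift cm [-4.33  0.98  4.08] xy only [-4.33  0.98  0.  ] dist 60
```

>>> jog_arm([
  [[-3,0.7,1],[0,0,0],2.5],
  [[-1.1,0.25,2],[0,0,0],2.5],
  [[0,0,0],[0,0,0],2.5],
  [[0,0,0],[0,0,0],2.5],
  [[0,0,0],[0,0,0],2.5],
])

```text
clock: 18.15
position: [541.1, 259.6, 92.3]
ee_rot: [0.783, -0.623, 0.0, -0.001]
contact_force: [0.8, -0.0, -0.5]
gripper_width: 37.0
```

```bash
python3 -c "
from ov import *
show();im,m=shot('wrist','w12')
go(538,262.8,40,-1.344)
overlay(im,m,[(530,298,.228)],'w12o')"
```

```text
t 18.15 p [541.1 259.6  92.3] th -1.344 tilt [0.0009 0.0006] F [ 0.8 -0.  -0.5] w 37.0 j [ 0.72  0.47 -0.23  0.   -0.86 -0.49]
t 18.2 p [541.  259.6  92.3] th -1.344 tilt [0.0009 0.0007] F [-0.3  0.4 -1.2] w 37.2 j [ 0.72  0.47 -0.23  0.   -0.86 -0.49]
turn deg [-0.06  0.03  0.  ] shift cm [-0.38  0.22  5.23] xy only [-0.38  0.22  0.  ] dist 52
```

View pics/w12o.png

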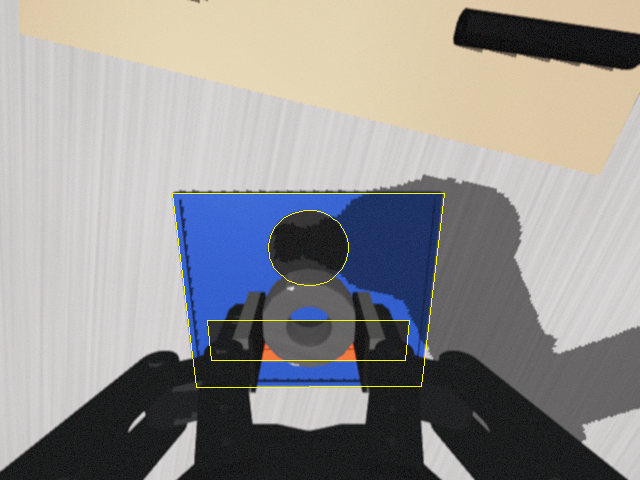

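The overlay again fits the tray; the pad is at (308,248) and the ring in hand at (309,325). Correcting and lowering.

>>> jog_arm([
  [[-0.1,0.06,2.5],[0,0,0],2.5],
  [[-0.1,0.06,2.5],[0,0,0],2.5],
  [[-0.1,0.05,1.7],[0,0,0],2.5],
  [[-0.08,0.05,1],[0,0,0],2.5],
  [[0,0,0.5],[0,0,0],2.5],
  [[0,0,0],[0,0,0],2.5],
  [[0,0,0],[0,0,0],2.5],
  [[0,0,0],[0,0,0],2.5],
])

```text
clock: 19.2
position: [537.7, 263.5, 10.1]
ee_rot: [0.783, -0.622, 0.0, -0.001]
contact_force: [0.3, -0.7, -1.5]
gripper_width: 37.1
```

```bash
python3 -c "
from ov import *
show();im,m=shot('wrist','w13')
go(538,262.8,5.2,-1.344)
overlay(im,m,[(530,298,.228)],'w13o')"
```

```text
t 19.2 p [537.7 263.5  10.1] th -1.343 tilt [0.0009 0.0007] F [ 0.3 -0.7 -1.5] w 37.1 j [ 0.73  0.58 -0.3   0.   -0.69 -0.5 ]
t 19.25 p [537.6 263.5  10. ] th -1.343 tilt [0.0008 0.0006] F [ 0.7  0.7 -1.4] w 37.7 j [ 0.73  0.58 -0.3   0.   -0.69 -0.5 ]
turn deg [-0.05  0.02  0.07] shift cm [ 0.07 -0.02  0.48] xy only [ 0.07 -0.02 -0.  ] dist 5
```

View pics/w13o.png

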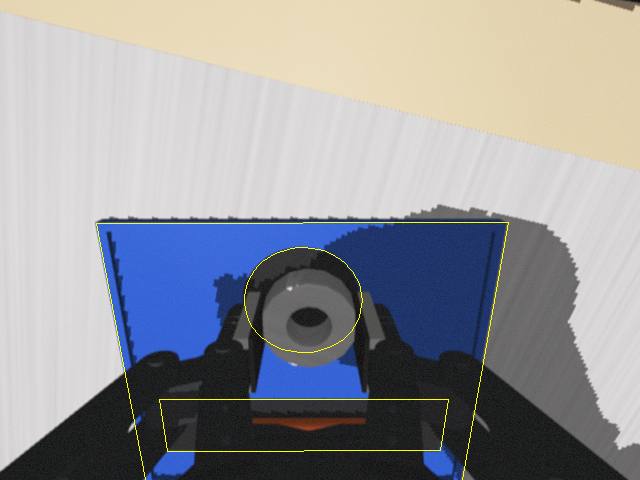

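```bash
python3 -c "
import cv2,numpy as np
im=cv2.imread('pics/w13.png')[200:400,80:530]; im=np.clip(im.astype(float)*1.8,0,255).astype(np.uint8); cv2.imwrite('pics/w13z.png',cv2.resize(im,None,fx=1.75,fy=1.75,interpolation=cv2.INTER_CUBIC))"
```

```text
(no output)
```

View pics/w13z.png

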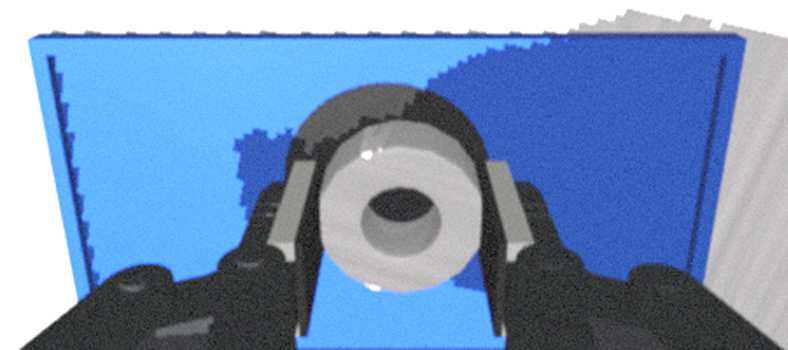

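```bash
python3 - <<'E'
from ov import *
m=dict(np.load('pics/w13.npz'))
t=np.linspace(0,2*np.pi,90)
P=np.stack([537.65+20*np.cos(t),263.5+20*np.sin(t),24+0*t],1)
q=proj(P,m); print('top face pred cols',q[:,0].min(),q[:,0].max(),'rows',q[:,1].min(),q[:,1].max())
P[:,2]=8; q=proj(P,m); print('bottom rows',q[:,1].min(),q[:,1].max())
im=cv2.imread('pics/w13.png')
T=P.copy(); 
# actual: column profile through col 309 and row profile
g=cv2.cvtColor(im,cv2.COLOR_BGR2GRAY)
print('col309 rows 235..380',list(zip(range(240,380,4),g[240:380:4,309])))
print('row325',list(zip(range(250,372,3),g[325,250:372:3])))
# pad left/right edges at rows 262..275
for r in(255,260,265): print(r,g[r,225:400:3].tolist())
E
```

```text
top face pred cols 253.4097778792427 352.32522545596385 rows 284.3354119532778 370.2883488479805
bottom rows 267.8515168000297 347.3374873623728
col309 rows 235..380 [(240, np.uint8(100)), (244, np.uint8(105)), (248, np.uint8(61)), (252, np.uint8(52)), (256, np.uint8(56)), (260, np.uint8(55)), (264, np.uint8(53)), (268, np.uint8(48)), (272, np.uint8(79)), (276, np.uint8(82)), (280, np.uint8(77)), (284, np.uint8(106)), (288, np.uint8(106)), (292, np.uint8(108)), (296, np.uint8(109)), (300, np.uint8(109)), (304, np.uint8(104)), (308, np.uint8(39)), (312, np.uint8(34)), (316, np.uint8(35)), (320, np.uint8(29)), (324, np.uint8(26)), (328, np.uint8(75)), (332, np.uint8(83)), (336, np.uint8(80)), (340, np.uint8(80)), (344, np.uint8(86)), (348, np.uint8(115)), (352, np.uint8(107)), (356, np.uint8(105)), (360, np.uint8(102)), (364, np.uint8(106)), (368, np.uint8(102)), (372, np.uint8(96)), (376, np.uint8(101))]
row325 [(250, np.uint8(76)), (253, np.uint8(29)), (256, np.uint8(28)), (259, np.uint8(19)), (262, np.uint8(57)), (265, np.uint8(105)), (268, np.uint8(107)), (271, np.uint8(109)), (274
[... 760 characters left out ...]
104, 104, 105, 100, 66, 54, 52, 59, 57, 56, 54, 60, 49, 58, 57, 58, 59, 54, 59, 56, 30, 29, 30, 31, 31, 44, 52, 55, 52, 52, 53, 49, 49, 50, 50, 54, 54, 50, 50, 48, 53, 53, 55, 55, 55, 47, 49, 53]
260 [103, 103, 104, 106, 103, 102, 106, 104, 101, 105, 103, 106, 87, 56, 52, 61, 58, 60, 53, 55, 52, 56, 55, 58, 55, 52, 56, 48, 55, 33, 33, 27, 30, 33, 32, 26, 37, 33, 34, 53, 52, 47, 59, 50, 53, 55, 50, 55, 53, 50, 51, 54, 57, 52, 51, 49, 57, 58, 50]
265 [104, 104, 104, 104, 106, 109, 102, 103, 105, 102, 100, 51, 60, 58, 55, 50, 55, 55, 53, 51, 53, 55, 52, 57, 57, 45, 41, 50, 42, 27, 31, 25, 32, 29, 27, 34, 26, 34, 39, 23, 40, 50, 51, 53, 54, 53, 54, 51, 52, 48, 53, 53, 53, 55, 52, 54, 54, 49, 50]
```

Measured in the picture, the pad centre is at column ~301 and the ring at 309, so the ring is ~3.4 mm right of centre. Held objects consistently appear ~2.5 mm off the calibrated position, so I'm trusting the direct image comparison. Shifting before lowering.

>>> jog_arm([
  [[-0.02,-0.15,0],[0,0,0],2.5],
  [[-0.02,-0.18,0],[0,0,0],2.5],
  [[0,0,0],[0,0,0],2.5],
  [[0,0,0],[0,0,0],2.5],
  [[0,0,0],[0,0,0],2.5],
])

```text
clock: 19.88
position: [540.4, 264.4, 9.5]
ee_rot: [0.783, -0.622, -0.0, 0.0]
contact_force: [0.3, 0.4, -1.2]
gripper_width: 37.1
```

```bash
sed -i "s/im=eyes.get_image(n); m=eyes.camera_model(n); cv2.imwrite/m=eyes.camera_model(n); im=eyes.get_image(n); cv2.imwrite/" g.py; python3 - <<'E'
from g import *
show();im,m=shot('wrist','w14'); show()
g=cv2.cvtColor(im,cv2.COLOR_RGB2GRAY)
for r in(257,260,263,265): print(r,g[r,225:400:2].tolist())
cv2.imwrite('pics/w14z.png',cv2.resize(np.clip(im[200:400,80:530,::-1]*1.8,0,255).astype(np.uint8),None,fx=1.75,fy=1.75))
E
```

```text
t 19.88 p [540.4 264.4   9.5] th -1.343 tilt [-0.0002 -0.0001] F [ 0.3  0.4 -1.2] w 37.1 j [ 0.72  0.58 -0.3  -0.   -0.69 -0.5 ]
t 19.93 p [540.5 264.4   9.5] th -1.343 tilt [-0.0001 -0.    ] F [ 0.1  0.1 -2. ] w 37.0 j [ 0.72  0.58 -0.3  -0.   -0.69 -0.5 ]
257 [108, 103, 106, 106, 101, 108, 103, 103, 107, 107, 102, 104, 106, 106, 105, 105, 104, 106, 105, 105, 107, 106, 104, 96, 74, 55, 54, 53, 56, 55, 55, 54, 54, 52, 55, 57, 49, 52, 53, 57, 53, 52, 55, 54, 45, 33, 30, 29, 27, 27, 29, 32, 34, 32, 31, 29, 34, 31, 39, 47, 44, 57, 54, 54, 54, 53, 53, 52, 52, 54, 52, 58, 52, 54, 59, 51, 55, 55, 49, 55, 56, 51, 51, 54, 57, 48, 48, 53]
260 [105, 106, 105, 105, 102, 105, 103, 104, 102, 107, 106, 107, 106, 104, 99, 104, 105, 105, 108, 106, 106, 102, 74, 59, 58, 52, 58, 53, 59, 53, 60, 54, 50, 51, 53, 55, 55, 54, 53, 58, 55, 59, 47, 52, 37, 30, 33, 27, 33, 31, 30, 29, 33, 28, 32, 28, 32, 32, 31, 32, 29, 43, 56, 51, 54, 50, 54, 52, 51, 54, 54, 54, 54, 52, 51, 52, 52, 54, 57, 52, 55, 52, 53, 55, 51, 54, 56, 53]
263 [107, 104, 106, 105, 103, 103, 105, 106, 103, 105, 103, 105, 107, 101, 106, 103, 107, 102, 104, 100, 69, 58, 54, 56, 57, 58, 58, 55, 51, 52, 56, 54, 57, 55, 50, 57, 54, 55, 56, 47, 53, 43, 26, 36, 29, 32, 36, 32, 33, 33, 35, 29, 26, 29, 29, 32, 36, 28, 25, 25, 32, 30, 33, 48, 58, 56, 51, 53, 54, 49, 54, 52, 57, 54, 55, 54, 53, 51, 56, 49, 54, 45, 59, 51, 54, 53, 52, 53]
265 [108, 105, 103, 105, 104, 107, 103, 103, 103, 105, 106, 106, 103, 104, 104, 105, 106, 105, 102, 71, 54, 53, 56, 54, 57, 57, 51, 57, 53, 55, 51, 52, 54, 56, 47, 52, 56, 54, 53, 34, 30, 33, 35, 34, 23, 25, 30, 29, 33, 35, 34, 28, 33, 35, 32, 34, 37, 32, 33, 19, 33, 36, 27, 37, 60, 56, 51, 57, 50, 53, 56, 48, 53, 51, 49, 52, 54, 52, 52, 57, 46, 53, 53, 49, 54, 52, 53, 51]
```

View pics/w14z.png

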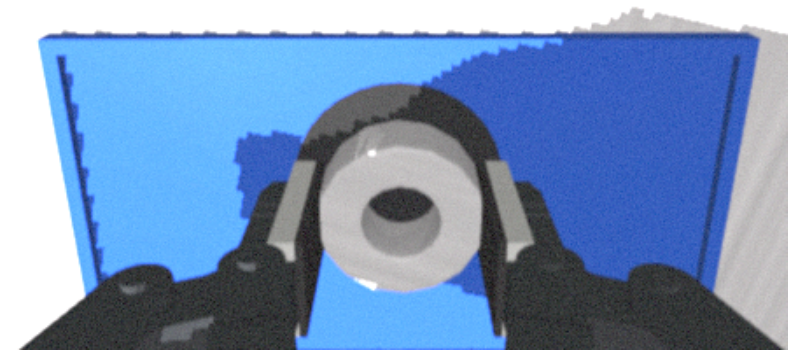

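```bash
python3 - <<'E'
from g import *
m=dict(np.load('pics/w14.npz'))
im=cv2.imread('pics/w14.png'); g=cv2.cvtColor(im,cv2.COLOR_BGR2GRAY)
print([(r,int(g[r,302:306].mean())) for r in range(240,292)])
t=np.linspace(0,2*np.pi,180); p=np.array([540.45,264.4]); xt=np.array([np.cos(-1.343),np.sin(-1.343)])
for s in np.arange(-3,3.1,1):
    c=p+s*xt
    f=lambda r,z:proj(np.stack([c[0]+r*np.cos(t),c[1]+r*np.sin(t),z+0*t],1),m)[:,1].min()
    print(s,'pad',round(f(27,3),1),'ringbot',round(f(20,7.4),1),'ringtop',round(f(20,23.4),1))
E
```

```text
[(240, 104), (241, 104), (242, 103), (243, 104), (244, 104), (245, 104), (246, 101), (247, 80), (248, 60), (249, 53), (250, 55), (251, 55), (252, 54), (253, 53), (254, 51), (255, 53), (256, 54), (257, 54), (258, 55), (259, 52), (260, 56), (261, 53), (262, 55), (263, 51), (264, 43), (265, 33), (266, 32), (267, 34), (268, 43), (269, 65), (270, 77), (271, 80), (272, 77), (273, 80), (274, 79), (275, 81), (276, 81), (277, 81), (278, 81), (279, 82), (280, 81), (281, 80), (282, 84), (283, 89), (284, 102), (285, 110), (286, 111), (287, 110), (288, 106), (289, 108), (290, 107), (291, 108)]
-3.0 pad 255.4 ringbot 274.2 ringtop 291.3
-2.0 pad 253.2 ringbot 272.1 ringtop 289.0
-1.0 pad 251.1 ringbot 270.0 ringtop 286.6
0.0 pad 248.9 ringbot 267.8 ringtop 284.3
1.0 pad 246.8 ringbot 265.7 ringtop 281.9
2.0 pad 244.6 ringbot 263.5 ringtop 279.6
3.0 pad 242.4 ringbot 261.4 ringtop 277.2
```

Sideways is centred now (pad 308.5, ring 309). Along tool x the pad is ~0.8 mm further. Applying that and lowering.

>>> jog_arm([
  [[0.08,0,0.1],[0,0,0],2.5],
  [[0,0,0.15],[0,0,0],2.5],
  [[0,0,0.1],[0,0,0],2.5],
  [[0,0,0],[0,0,0],2.5],
  [[0,0,0],[0,0,0],2.5],
])

```text
clock: 20.55
position: [540.7, 263.7, 6.0]
ee_rot: [0.783, -0.622, 0.0, -0.0]
contact_force: [-0.7, 0.4, -1.4]
gripper_width: 37.1
```

>>> jog_arm([
  [[0,0,0.08],[0,0,0],2.5],
  [[0,0,0],[0,0,0],2.5],
  [[0,0,0],[0,0,0],2.5],
])

```text
clock: 20.92
position: [540.7, 263.6, 5.2]
ee_rot: [0.783, -0.622, -0.0, 0.0]
contact_force: [0.1, -0.9, -0.9]
gripper_width: 37.0
```

>>> jog_arm([
  [[0,0,0.06],[0,0,0],2.5],
  [[0,0,0],[0,0,0],2.5],
])

```text
clock: 21.18
position: [540.7, 263.6, 5.1]
ee_rot: [0.783, -0.622, 0.0, -0.0]
contact_force: [-2.2, -0.3, 3.6]
gripper_width: 37.3
```

Contact. Opening and lifting.

>>> jog_arm([
  [[0,0,0],[0,0,0],4.2],
  [[0,0,0],[0,0,0],5],
  [[0,0,0],[0,0,0],5],
  [[0,0,-1],[0,0,0],5],
  [[0,0,-3],[0,0,0],5.5],
  [[0,0,-5],[0,0,0],6],
  [[0,0,-5],[0,0,0],6],
  [[0,0,0],[0,0,0],6],
  [[0,0,0],[0,0,0],6],
  [[0,0,0],[0,0,0],6],
])

```text
clock: 22.42
position: [540.0, 263.1, 143.4]
ee_rot: [0.783, -0.622, -0.0, 0.001]
contact_force: [0.4, 0.3, -0.2]
gripper_width: 60.1
```

```bash
cat > chk.py <<'E'
from g import *
import sys
def checktray(im,m,p,name,lift=3):
    """felt pose and ring outline in the picture; felt threshold"""
    t=np.linspace(0,2*np.pi,60)
    vis=im.copy()
    for P in (np.array([[-73,19,3],[73,19,3],[73,53,3],[-73,53,3]],float),np.stack([27*np.cos(t),-36+27*np.sin(t),3+0*t],1),np.array([[-86,-75,6],[86,-75,6],[86,75,6],[-86,75,6]],float),np.stack([20*np.cos(t),-36+20*np.sin(t),19+0*t],1),
       np.array([[-50,36,21],[50,36,21]],float)):
        cv2.polylines(vis,[np.round(proj(place(P,p),m)*16).astype(np.int32)],True,(255,255,0),shift=4)
    cv2.imwrite(f'pics/{name}.png',vis[:,:,::-1])
E
python3 - <<'E'
from chk import *
show();im,m=shot('wrist','w15');show()
q=wfit(im,m,[('blue','blue','tray',proj(np.array([[531.,298,6]]),m)[0],[531,299,.228],True)],'w15seg')
checktray(im,m,q['blue'],'w15o')
E
```

```text
t 22.43 p [540.  263.1 143.4] th -1.343 tilt [-0.0022 -0.0016] F [ 0.4  0.3 -0.2] w 60.1 j [ 0.72  0.42 -0.17 -0.   -0.98 -0.49]
t 22.48 p [540.1 263.1 143.2] th -1.343 tilt [-0.0023 -0.0017] F [-0.5 -0.3 -0.2] w 59.7 j [ 0.72  0.42 -0.17 -0.   -0.98 -0.49]
blue [5.3048e+02 2.9810e+02 2.2800e-01] 80.18
```

View pics/w15o.png

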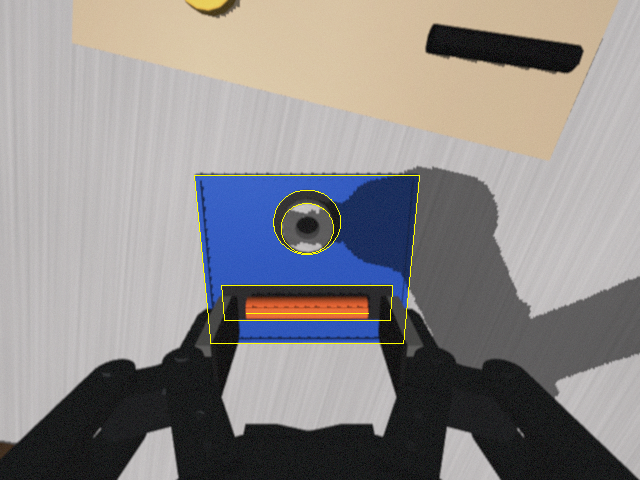

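The ring sits centred on the round pad (ring ~307,227; pad 307,222 with height parallax), and the orange rod is centred on the strip. Next is the clear pen.

>>> jog_arm([
  [[0,0,0],[0,0,-9.3],5],
  [[0,0,0],[0,0,-9.3],5],
  [[0,0,0],[0,0,-9.3],5],
  [[0,0,0],[0,0,-9.3],5],
  [[0,0,0],[0,0,-9.3],5],
  [[0,0,0],[0,0,-9.3],5],
])

```text
clock: 23.22
position: [540.3, 263.3, 143.3]
ee_rot: [0.984, -0.181, -0.001, 0.001]
contact_force: [0.2, -0.4, 0.7]
gripper_width: 49.8
```

```bash
python3 -c "
from g import *
go(634.5,-105,130,-.368)"
```

```text
t 23.23 p [540.3 263.3 143.3] th -0.364 tilt [-0.0019 -0.0017] F [ 0.2 -0.4  0.7] w 49.8 j [ 0.72  0.42 -0.17 -0.   -0.98  0.48]
turn deg [0.13 0.07 0.25] shift cm [22.04 30.98  1.33] xy only [22.04 30.98  0.  ] dist 380
```

>>> jog_arm([
  [[2.75,3.87,0],[0,0,0.2],5],
  [[2.75,3.87,0.1],[0,0,0],5],
  [[2.75,3.87,0.2],[0,0,0],5],
  [[2.75,3.87,0.2],[0,0,0],5],
  [[2.75,3.87,0.2],[0,0,0],5],
  [[2.75,3.87,0.2],[0,0,0],5],
  [[2.75,3.87,0.2],[0,0,0],5],
  [[2.75,3.87,0.2],[0,0,0],5],
  [[0,0,0],[0,0,0],5],
  [[0,0,0],[0,0,0],5],
])

```text
clock: 24.48
position: [632.6, -104.7, 130.5]
ee_rot: [0.983, -0.185, -0.001, 0.0]
contact_force: [0.1, 0.1, -0.4]
gripper_width: 49.9
```

>>> jog_arm([
  [[0,0,0],[0,0,0],5],
  [[0,0,0],[0,0,0],5],
])

```text
clock: 24.72
position: [633.1, -103.6, 131.8]
ee_rot: [0.983, -0.184, 0.0, -0.0]
contact_force: [0.7, 0.0, -0.4]
gripper_width: 49.9
```

```bash
python3 - <<'E'
from g import *
show();im,m=shot('wrist','w16');show()
wfit(im,m,[('pen','gray','pen',proj(np.array([[635.,-105,8]]),m)[0],[635,-105,-.37],True)],'w16s')
go(634.5,-105,30,-.368)
E
```

```text
t 24.73 p [ 633.1 -103.6  131.8] th -0.371 tilt [ 0.0001 -0.    ] F [ 0.7  0.  -0.4] w 49.9 j [ 0.09  0.49 -0.08  0.   -1.    1.11]
t 24.77 p [ 633.1 -103.7  131.8] th -0.371 tilt [0.0002 0.    ] F [-0.1 -0.3 -0.4] w 50.3 j [ 0.09  0.49 -0.08 -0.   -1.    1.11]
pen [ 6.31777e+02 -1.05907e+02 -3.60000e-01] area 3626.5 3196
t 24.77 p [ 633.1 -103.7  131.8] th -0.371 tilt [0.0002 0.    ] F [-0.1 -0.3 -0.4] w 50.3 j [ 0.09  0.49 -0.08 -0.   -1.    1.11]
turn deg [-0.   -0.01 -0.17] shift cm [ 0.17  0.07 10.18] xy only [0.17 0.07 0.  ] dist 102
```

View pics/w16s.png

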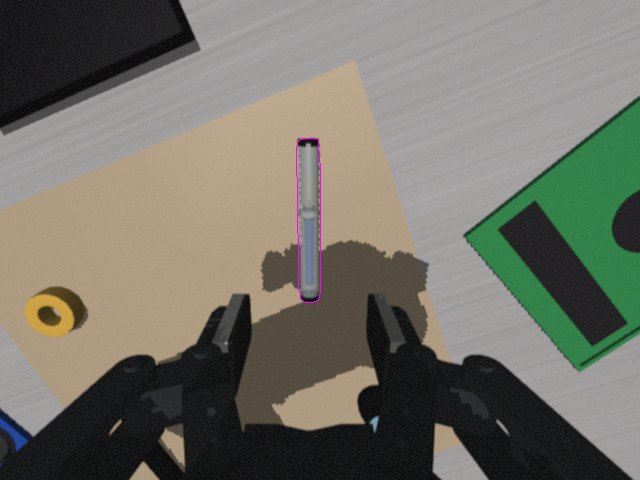

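The pen runs (308,140) to (310,300) in the wrist view, lined up between the jaws with the cap end away. Descending.

>>> jog_arm([
  [[0.02,0.04,2.5],[0,0,-0.2],5],
  [[0.03,0.04,3],[0,0,0],5],
  [[0.03,0.04,3],[0,0,0],5],
  [[0,0.02,2.5],[0,0,0],5],
  [[0,0,1.3],[0,0,0],5],
  [[0,0,0.4],[0,0,0],5],
  [[0,0,0],[0,0,0],5],
  [[0,0,0],[0,0,0],5],
  [[0,0,0],[0,0,0],5],
])

```text
clock: 25.9
position: [633.8, -106.3, 5.5]
ee_rot: [0.983, -0.183, 0.001, -0.0]
contact_force: [-0.3, 0.7, -0.2]
gripper_width: 50.1
```

```bash
python3 - <<'E'
from g import *
go(633.5,-105,2,-.366)
E
```

```text
t 25.9 p [ 633.8 -106.3    5.5] th -0.369 tilt [0.0015 0.0001] F [-0.3  0.7 -0.2] w 50.1 j [ 0.09  0.64 -0.19  0.   -0.74  1.12]
turn deg [-0.04 -0.08 -0.17] shift cm [-0.08 -0.11  0.35] xy only [-0.08 -0.11 -0.  ] dist 4
```

>>> jog_arm([
  [[-0.03,-0.05,0.33],[0,0,-0.2],4],
  [[0,0,0],[0,0,0],3],
  [[0,0,0],[0,0,0],2],
  [[0,0,0],[0,0,0],1],
  [[0,0,0],[0,0,0],0.6],
  [[0,0,0],[0,0,0],0.6],
  [[0,0,0],[0,0,0],0.6],
])

```text
clock: 26.78
position: [633.4, -105.8, 1.5]
ee_rot: [0.983, -0.182, 0.0, -0.0]
contact_force: [0.5, 0.4, 1.4]
gripper_width: 12.7
```

```bash
python3 - <<'E'
from g import *
show();im,m=shot('wrist','w17');show()
im,m=shot('side','s17'); cv2.imwrite('pics/s17z.png',cv2.resize(im[130:260,210:350,::-1],None,fx=4,fy=4))
E
```

```text
t 26.77 p [ 633.4 -105.8    1.5] th -0.365 tilt [ 0.0004 -0.    ] F [0.5 0.4 1.4] w 12.7 j [ 0.09  0.64 -0.19  0.   -0.73  1.12]
t 26.82 p [ 633.5 -105.8    1.5] th -0.365 tilt [ 0.0004 -0.    ] F [0.2 1.1 1.4] w 12.5 j [ 0.09  0.64 -0.19  0.   -0.73  1.12]
```

View pics/w17.png

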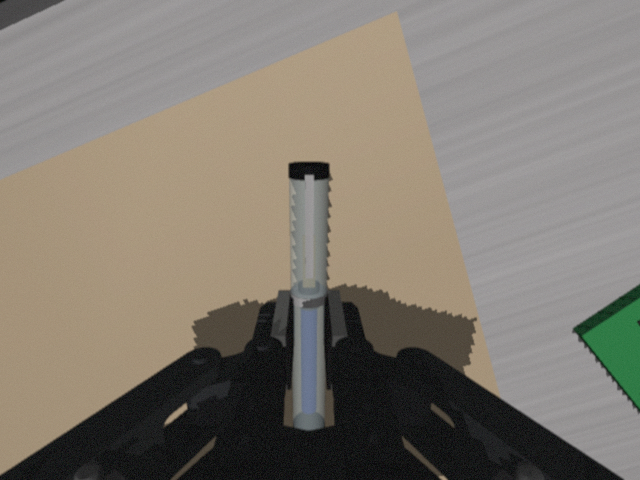

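View pics/s17z.png

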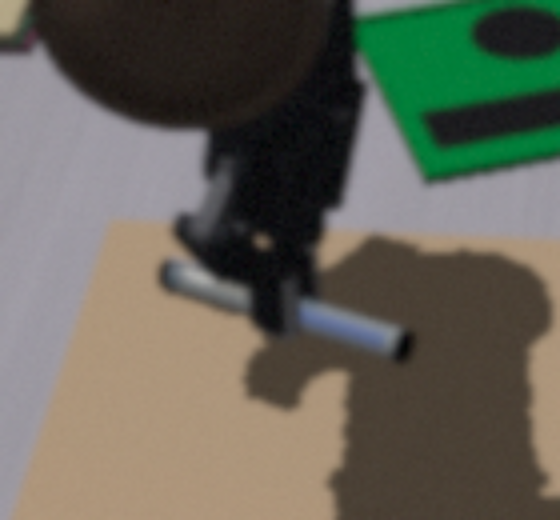

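```bash
python3 - <<'E'
from g import *
m=dict(np.load('pics/w17.npz')); P=hull_model('pen')
for s in(-2,0,2):
    c,sn=np.cos(-.365),np.sin(-.365)
    q=proj(place(P,[633.5+s*c,-105.8+s*sn,-.365]),m); print(s,q.min(0),q.max(0))
m=dict(np.load('pics/w5.npz')); P=hull_model('orange')
for s in(-2,0,2):
    c,sn=np.cos(.335),np.sin(.335)
    q=proj(place(P,[439.2+s*c,-6.2+s*sn,.335]),m); print(s,q.min(0),q.max(0))
go(520,-250,150,-.365)
E
```

```text
-2 [281.94601791 166.81275866] [322.28763526 445.4441998 ]
0 [281.81953624 161.62447462] [322.35057485 442.09343387]
2 [281.69186402 156.38980474] [322.41411113 438.71726119]
-2 [281.9411291  194.67645779] [329.31652203 425.36854539]
0 [281.81674617 189.76972681] [329.41021253 421.81379818]
2 [281.691217   184.82041477] [329.50477374 418.23101691]
t 26.88 p [ 633.4 -105.8    1.5] th -0.365 tilt [ 0.0004 -0.    ] F [-0.2  0.9  1.9] w 12.6 j [ 0.09  0.64 -0.19  0.   -0.73  1.12]
turn deg [-0.01 -0.02 -0.02] shift cm [ -5.45  17.52 -14.85] xy only [-5.45 17.52  0.  ] dist 236
```

The pen is centred in the grip lengthwise (end-row model offset ~0). Lifting, turning to the green tray's yaw.

>>> jog_arm([
  [[0,0,-1],[0,0,0],0.6],
  [[0,0,-3],[0,0,0],0.6],
  [[0,0,-4],[0,0,-8.5],0.6],
  [[0,0,-4],[0,0,-8.5],0.6],
  [[0,0,-1],[0,0,-8.5],0.6],
  [[0,0,0],[0,0,-8.5],0.6],
  [[0,0,0],[0,0,-8.6],0.6],
])

```text
clock: 27.75
position: [633.0, -105.8, 132.0]
ee_rot: [0.982, 0.19, 0.0, -0.0]
contact_force: [0.2, 0.1, -1.0]
gripper_width: 12.5
```

```bash
python3 - <<'E'
from g import *
go(515,-281,130,.378)
E
```

```text
t 27.75 p [ 633.  -105.8  132. ] th 0.383 tilt [0.0004 0.0003] F [ 0.2  0.1 -1. ] w 12.5 j [ 0.09  0.49 -0.08 -0.   -1.    1.87]
turn deg [-0.   -0.03  0.27] shift cm [-17.44  11.93   0.2 ] xy only [-17.44  11.93   0.  ] dist 211
```

>>> jog_arm([
  [[-3.49,2.39,0],[0,0,0.3],0.6],
  [[-3.49,2.39,0],[0,0,0],0.6],
  [[-3.49,2.39,0],[0,0,0],0.6],
  [[-3.49,2.39,0],[0,0,0],0.6],
  [[-3.48,2.37,0],[0,0,0],0.6],
  [[0,0,0],[0,0,0],0.6],
  [[0,0,0],[0,0,0],0.6],
  [[0,0,0],[0,0,0],0.6],
  [[0,0,0],[0,0,0],0.6],
])

```text
clock: 28.88
position: [515.0, -279.7, 131.3]
ee_rot: [0.983, 0.186, 0.0, -0.0]
contact_force: [0.0, 0.1, -0.3]
gripper_width: 12.5
```

```bash
python3 - <<'E'
from chk import *
show();im,m=shot('wrist','w18');show()
q=wfit(im,m,[('green','green','tray',proj(np.array([[528.,-314.5,6]]),m)[0],[528,-314.5,.378],True)],'w18seg')
checktray(im,m,(528.1,-314.6,.378),'w18o')
E
```

```text
t 28.88 p [ 515.  -279.7  131.3] th 0.374 tilt [0. 0.] F [ 0.   0.1 -0.3] w 12.5 j [-0.22  0.41 -0.23 -0.   -0.94  2.17]
t 28.93 p [ 515.  -279.8  131.3] th 0.374 tilt [-0.  0.] F [-0.3  0.  -0.4] w 12.8 j [-0.22  0.41 -0.23 -0.   -0.94  2.17]
green [ 5.26143e+02 -3.17025e+02  3.78000e-01] 14.07
```

View pics/w18o.png

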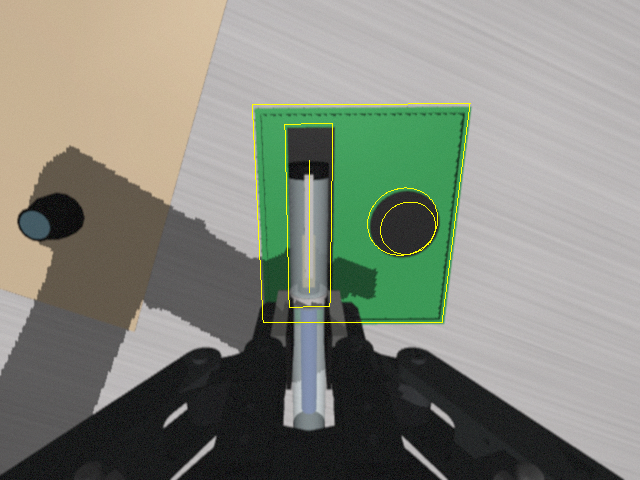

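```bash
python3 - <<'E'
from g import *
go(514.4,-282,12,.378)
E
```

```text
t 28.93 p [ 515.  -279.8  131.3] th 0.374 tilt [-0.  0.] F [-0.3  0.  -0.4] w 12.8 j [-0.22  0.41 -0.23 -0.   -0.94  2.17]
turn deg [-0.    0.   -0.23] shift cm [-0.13  0.18 11.93] xy only [-0.13  0.18  0.  ] dist 119
```

>>> jog_arm([
  [[-0.05,0.06,2.5],[0,0,-0.2],0.6],
  [[-0.05,0.06,3.5],[0,0,0],0.6],
  [[-0.03,0.06,3],[0,0,0],0.6],
  [[0,0,1.8],[0,0,0],0.6],
  [[0,0,0.8],[0,0,0],0.6],
  [[0,0,0],[0,0,0],0.6],
  [[0,0,0],[0,0,0],0.6],
  [[0,0,0],[0,0,0],0.6],
])

```text
clock: 29.92
position: [514.5, -282.8, 16.2]
ee_rot: [0.982, 0.187, 0.001, 0.0]
contact_force: [0.0, 0.2, -0.7]
gripper_width: 12.6
```

```bash
python3 - <<'E'
from chk import *
show();im,m=shot('wrist','w19');show()
cv2.imwrite('pics/w19z.png',cv2.resize(np.clip(im[60:440,130:500,::-1]*1.3,0,255).astype(np.uint8),None,fx=1.55,fy=1.55))
E
```

```text
t 29.93 p [ 514.5 -282.8   16.2] th 0.376 tilt [ 0.0017 -0.0005] F [ 0.   0.2 -0.7] w 12.6 j [-0.23  0.56 -0.33  0.   -0.68  2.17]
t 29.98 p [ 514.4 -282.8   16.1] th 0.376 tilt [ 0.0015 -0.0004] F [ 0.  -0.6 -0.5] w 12.4 j [-0.23  0.56 -0.33  0.   -0.68  2.17]
```

View pics/w19z.png

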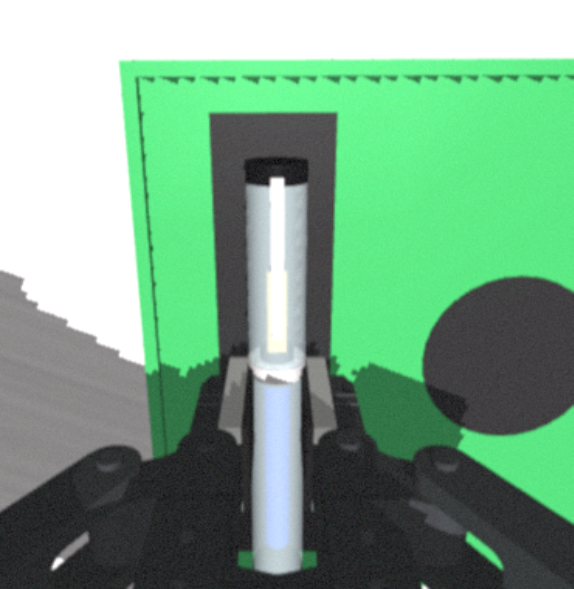

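```bash
python3 - <<'E'
from g import *
m=dict(np.load('pics/w19.npz')); P=hull_model('pen'); P[:,2]+=14.6
for s in(-2,0,2):
    c,sn=np.cos(.376),np.sin(.376)
    b=[514.4+s*c,-282.8+s*sn,.376]
    q=proj(place(P,b),m); S=proj(place(np.array([[73.,0,3],[-73,0,3]]),b),m); print(s,q.min(0),S[0])
E
```

```text
-2 [285.65460632 163.84666451] [306.09144127 134.37501791]
0 [285.54992416 158.64000068] [306.08334389 129.3118033 ]
2 [285.44425704 153.38680995] [306.07517788 124.20568067]
```

Pen and strip are parallel; the pen is ~0.85 mm right of the midline and centred lengthwise. Correcting and lowering.

>>> jog_arm([
  [[0,-0.05,0.4],[0,0,0],0.6],
  [[0,-0.03,0.3],[0,0,0],0.6],
  [[0,0,0.2],[0,0,0],0.6],
  [[0,0,0],[0,0,0],0.6],
  [[0,0,0],[0,0,0],0.6],
  [[0,0,0],[0,0,0],0.6],
])

```text
clock: 30.72
position: [513.7, -282.0, 6.4]
ee_rot: [0.982, 0.187, 0.0, 0.0]
contact_force: [-0.3, 0.4, -0.8]
gripper_width: 12.4
```

>>> jog_arm([
  [[0,0,0.1],[0,0,0],0.6],
  [[0,0,0],[0,0,0],0.6],
  [[0,0,0.05],[0,0,0],0.6],
  [[0,0,0],[0,0,0],0.6],
])

```text
clock: 31.22
position: [513.6, -281.9, 4.8]
ee_rot: [0.982, 0.187, -0.0, 0.0]
contact_force: [-0.3, 0.7, 0.1]
gripper_width: 12.2
```

>>> jog_arm([
  [[0,0,0.06],[0,0,0],0.6],
  [[0,0,0],[0,0,0],0.6],
])

```text
clock: 31.48
position: [513.7, -282.0, 4.5]
ee_rot: [0.982, 0.187, 0.0, 0.0]
contact_force: [-0.5, 0.2, 2.3]
gripper_width: 12.7
```

```bash
python3 - <<'E'
from chk import *
show();im,m=shot('wrist','w20');show()
cv2.imwrite('pics/w20z.png',cv2.resize(np.clip(im[60:440,130:500,::-1]*1.3,0,255).astype(np.uint8),None,fx=1.55,fy=1.55))
E
```

```text
t 31.48 p [ 513.7 -282.     4.5] th 0.376 tilt [ 0.0002 -0.0001] F [-0.5  0.2  2.3] w 12.7 j [-0.23  0.57 -0.34  0.   -0.66  2.17]
t 31.52 p [ 513.7 -281.9    4.5] th 0.376 tilt [ 0.0002 -0.0001] F [-0.2  1.   1.7] w 12.4 j [-0.23  0.57 -0.34  0.   -0.66  2.17]
```

View pics/w20z.png

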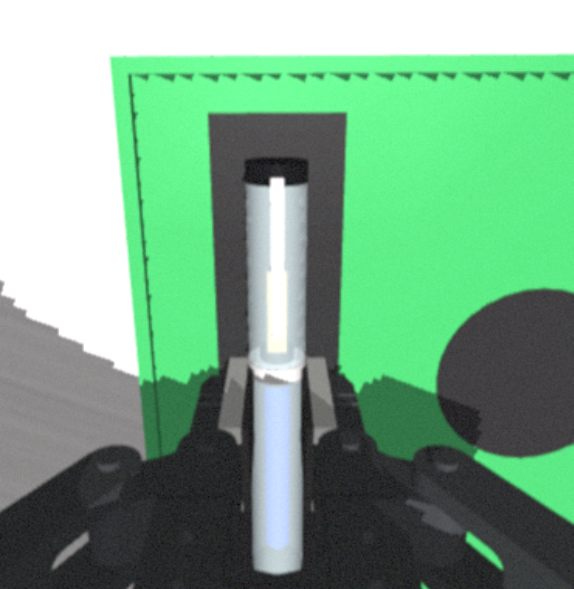

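Contact at ~2 N, and the pen is on the midline (strip 208–347, pen 245–307). Releasing.

>>> jog_arm([
  [[0,0,0],[0,0,0],1.9],
  [[0,0,0],[0,0,0],2.5],
  [[0,0,0],[0,0,0],2.5],
  [[0,0,0],[0,0,0],2.5],
  [[0,0,-1],[0,0,0],2.5],
  [[0,0,-3],[0,0,0],2.5],
  [[0,0,-5],[0,0,0],3],
  [[0,0,-4],[0,0,0],4],
  [[0,0,0],[0,0,0],6],
  [[0,0,0],[0,0,0],6],
])

```text
clock: 32.78
position: [513.2, -281.7, 134.4]
ee_rot: [0.982, 0.187, 0.0, -0.0]
contact_force: [-0.0, 1.2, -0.6]
gripper_width: 59.8
```

```bash
python3 - <<'E'
from chk import *
show();im,m=shot('wrist','w21');show()
q=wfit(im,m,[('green','green','tray',proj(np.array([[528.,-314.5,6]]),m)[0],[527,-316,.378],True)],'w21seg')
checktray(im,m,q['green'],'w21o')
E
```

```text
t 32.77 p [ 513.2 -281.7  134.4] th 0.376 tilt [0.0002 0.0004] F [-0.   1.2 -0.6] w 59.8 j [-0.23  0.4  -0.22 -0.   -0.94  2.17]
t 32.83 p [ 512.9 -281.7  133.6] th 0.376 tilt [-0.0014  0.0007] F [ 0.2 -0.5 -0.2] w 60.1 j [-0.23  0.4  -0.22 -0.   -0.94  2.17]
green [ 5.26073e+02 -3.17104e+02  3.77000e-01] 4.05
```

View pics/w21o.png

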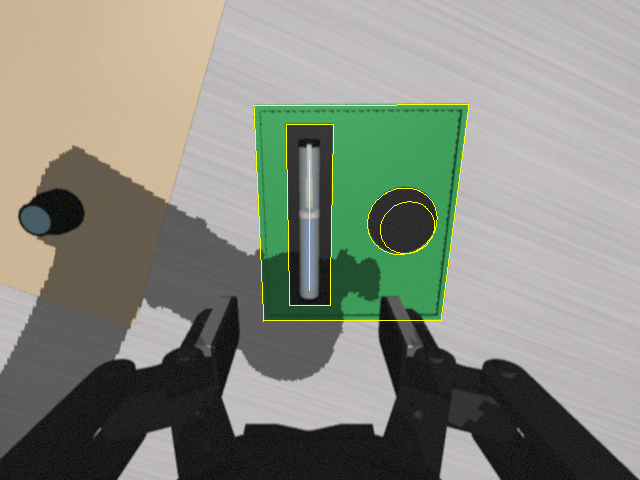

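```bash
python3 - <<'E'
from g import *
m=dict(np.load('pics/w21.npz')); P=hull_model('pen'); P[:,2]+=3
p=(526.07-36*np.sin(.377),-317.1+36*np.cos(.377),.377)
q=proj(place(P,p),m); print(q.min(0),q.max(0))
im=cv2.imread('pics/w21.png'); print([(r,im[r,307:311].mean(0).astype(int).tolist()) for r in list(range(132,150,2))+list(range(288,310,2))])
go(640,115,140,-1.193)
E
```

```text
[298.73787852 139.10430844] [319.93021552 302.68255281]
[(132, [56, 56, 57]), (134, [54, 55, 55]), (136, [55, 54, 56]), (138, [44, 44, 44]), (140, [25, 24, 22]), (142, [31, 29, 29]), (144, [115, 114, 116]), (146, [184, 184, 187]), (148, [190, 188, 191]), (288, [147, 144, 134]), (290, [144, 141, 130]), (292, [141, 139, 128]), (294, [143, 140, 131]), (296, [145, 142, 133]), (298, [103, 102, 95]), (300, [24, 21, 22]), (302, [12, 14, 11]), (304, [32, 41, 30]), (306, [45, 75, 31]), (308, [47, 78, 34])]
t 32.83 p [ 512.9 -281.7  133.6] th 0.376 tilt [-0.0014  0.0007] F [ 0.2 -0.5 -0.2] w 60.1 j [-0.23  0.4  -0.22 -0.   -0.94  2.17]
turn deg [-1.00e-02  1.00e-01  8.99e+01] shift cm [-32.18 -26.45  -0.64] xy only [-32.18 -26.45  -0.  ] dist 417
```

The pen's placement matches the model within a pixel. Next: the brass ring, jaws turned to the green tray's x.

>>> jog_arm([
  [[0,0,0],[0,0,10],6],
  [[0,0,0],[0,0,10],6],
  [[0,0,0],[0,0,10],6],
  [[0,0,0],[0,0,10],6],
  [[0,0,0],[0,0,10],6],
  [[0,0,0],[0,0,10],6],
  [[0,0,0],[0,0,10],6],
  [[0,0,0],[0,0,10],6],
  [[0,0,0],[0,0,9.9],6],
])

```text
clock: 33.95
position: [512.8, -281.7, 132.6]
ee_rot: [0.826, -0.564, -0.002, 0.001]
contact_force: [0.1, 0.0, 0.1]
gripper_width: 60.2
```

>>> jog_arm([
  [[-3.57,-2.94,0],[0,0,0],6],
  [[-3.57,-2.94,0],[0,0,0],6],
  [[-3.57,-2.94,0],[0,0,0],6],
  [[-3.57,-2.94,0],[0,0,0],6],
  [[-3.57,-2.94,0],[0,0,0],6],
  [[-3.57,-2.94,0],[0,0,0],6],
  [[-3.57,-2.94,0],[0,0,0],6],
  [[-3.57,-2.94,0],[0,0,0],6],
  [[-3.57,-2.94,0],[0,0,0],6],
  [[0,0,0],[0,0,0],6],
])

```text
clock: 35.2
position: [641.0, 117.1, 132.1]
ee_rot: [0.828, -0.56, -0.001, 0.001]
contact_force: [-0.4, -0.4, -0.4]
gripper_width: 59.9
```

>>> jog_arm([
  [[0,0,0],[0,0,0],6],
  [[0,0,0],[0,0,0],6],
  [[0,0,0],[0,0,0],6],
])

```text
clock: 35.58
position: [640.8, 113.2, 134.3]
ee_rot: [0.827, -0.562, -0.0, 0.0]
contact_force: [-0.4, -0.3, 0.2]
gripper_width: 59.9
```

```bash
python3 - <<'E'
from g import *
import h, g
def masks2(im):
    M=masks(im); hsv=cv2.cvtColor(im,cv2.COLOR_RGB2HSV).astype(int); M['brass']=(hsv[...,0]>=15)&(hsv[...,0]<33)&(hsv[...,1]>115)&(hsv[...,2]>35); return M
show();im,m=shot('wrist','w22');show()
g.masks=None
M0=masks
g.masks=masks2 if False else None
E
cat >> g.py <<'E'
_m0=masks
def masks(im):
    M=_m0(im); hsv=cv2.cvtColor(im,cv2.COLOR_RGB2HSV).astype(int); M['brass']=(hsv[...,0]>=15)&(hsv[...,0]<33)&(hsv[...,1]>115)&(hsv[...,2]>35); return M
E
python3 - <<'E'
from g import *
im=cv2.imread('pics/w22.png')[:,:,::-1].copy(); m=dict(np.load('pics/w22.npz'))
wfit(im,m,[('brass','brass','ring',proj(np.array([[640.,115,8]]),m)[0],[640,115,0],False)],'w22s')
go(640,115,2,-1.193)
E
```

```text
t 35.58 p [640.8 113.2 134.3] th -1.194 tilt [-0.0002 -0.0001] F [-0.4 -0.3  0.2] w 59.9 j [ 0.42  0.5  -0.05  0.   -1.01 -0.05]
t 35.62 p [640.8 113.4 134.4] th -1.194 tilt [-0. -0.] F [-0.4  0.1  0.4] w 59.8 j [ 0.42  0.5  -0.05 -0.   -1.01 -0.05]
brass [638.649 115.454   0.   ] area 2202.0 2349
t 35.62 p [640.8 113.4 134.4] th -1.194 tilt [-0. -0.] F [-0.4  0.1  0.4] w 59.8 j [ 0.42  0.5  -0.05 -0.   -1.01 -0.05]
turn deg [ 0.    0.   -0.06] shift cm [-0.18  0.02 13.24] xy only [-0.18  0.02  0.  ] dist 132
```

View pics/w22s.png

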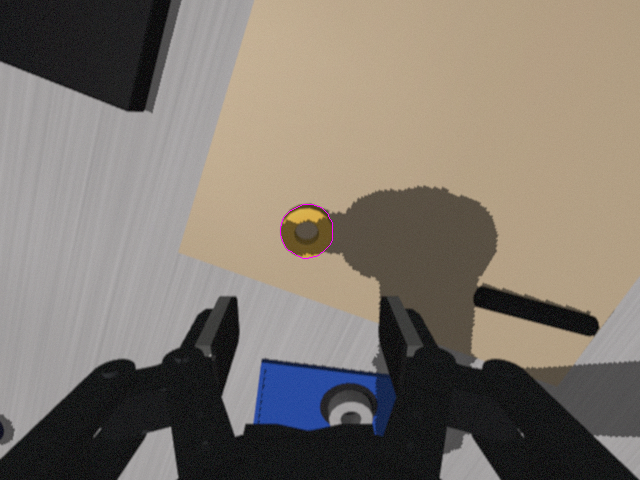

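>>> jog_arm([
  [[-0.08,0.03,2.5],[0,0,0],6],
  [[-0.08,0.03,3.5],[0,0,0],6],
  [[-0.06,0.01,3],[0,0,0],6],
  [[0,0,2.2],[0,0,0],6],
  [[0,0,1.2],[0,0,0],6],
  [[0,0,0.4],[0,0,0],6],
  [[0,0,0],[0,0,0],6],
  [[0,0,0],[0,0,0],6],
  [[0,0,0],[0,0,0],6],
])

```text
clock: 36.75
position: [639.9, 116.3, 7.0]
ee_rot: [0.827, -0.562, 0.0, -0.001]
contact_force: [0.7, 0.2, 0.2]
gripper_width: 60.2
```

```bash
python3 - <<'E'
from g import *
go(639.3,115.2,2,-1.193); shot('wrist','w23')
E
```

```text
t 36.75 p [639.9 116.3   7. ] th -1.193 tilt [0.0014 0.0006] F [0.7 0.2 0.2] w 60.2 j [ 0.43  0.65 -0.17  0.   -0.76 -0.05]
turn deg [-0.08  0.    0.02] shift cm [0.08 0.1  0.5 ] xy only [0.08 0.1  0.  ] dist 5
```

View pics/w23.png

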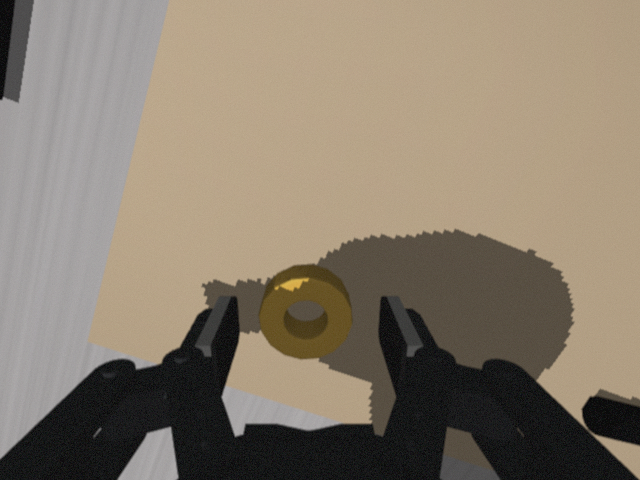

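>>> jog_arm([
  [[0.05,-0.05,0.3],[0,0,0],6],
  [[0,0,0.15],[0,0,0],5],
  [[0,0,0],[0,0,0],4.3],
  [[0,0,0],[0,0,0],3],
  [[0,0,0],[0,0,0],2.5],
  [[0,0,0],[0,0,0],2.5],
  [[0,0,0],[0,0,0],2.5],
])

```text
clock: 37.67
position: [640.5, 116.0, 2.2]
ee_rot: [0.827, -0.562, 0.0, -0.0]
contact_force: [-0.2, 0.6, 3.5]
gripper_width: 37.1
```

```bash
python3 - <<'E'
from g import *
show(); im,m=shot('wrist','w24'); s,_,th=st()
t=np.linspace(0,2*np.pi,180); p=s['position'][:2]; xt=np.array([np.cos(th),np.sin(th)])
g=cv2.cvtColor(im,cv2.COLOR_RGB2GRAY)
print([(r,int(g[r,307:311].mean())) for r in range(255,300,1)])
for k in(-2,0,2):
    c=p+k*xt; f=lambda r,z:proj(np.stack([c[0]+r*np.cos(t),c[1]+r*np.sin(t),z+0*t],1),m)[:,1]
    print(k,'bot',f(20,0.5).min(),'top',f(20,16.5).min(),f(20,16.5).max())
E
```

```text
t 37.67 p [640.5 116.    2.2] th -1.193 tilt [0.001  0.0003] F [-0.2  0.6  3.5] w 37.1 j [ 0.43  0.65 -0.17  0.   -0.75 -0.05]
[(255, 165), (256, 165), (257, 166), (258, 168), (259, 166), (260, 165), (261, 166), (262, 166), (263, 167), (264, 166), (265, 166), (266, 167), (267, 168), (268, 161), (269, 134), (270, 91), (271, 66), (272, 63), (273, 64), (274, 66), (275, 63), (276, 65), (277, 64), (278, 63), (279, 66), (280, 63), (281, 64), (282, 63), (283, 66), (284, 73), (285, 85), (286, 88), (287, 88), (288, 85), (289, 84), (290, 83), (291, 85), (292, 85), (293, 84), (294, 85), (295, 84), (296, 84), (297, 85), (298, 85), (299, 83)]
-2 bot 271.6477633525366 top 288.4998080766021 374.04184508802166
0 bot 267.35485205951676 top 283.82092151367215 370.09787959961193
2 bot 263.02714652050037 top 279.10001902551636 366.12141582853076
```

View pics/w24.png

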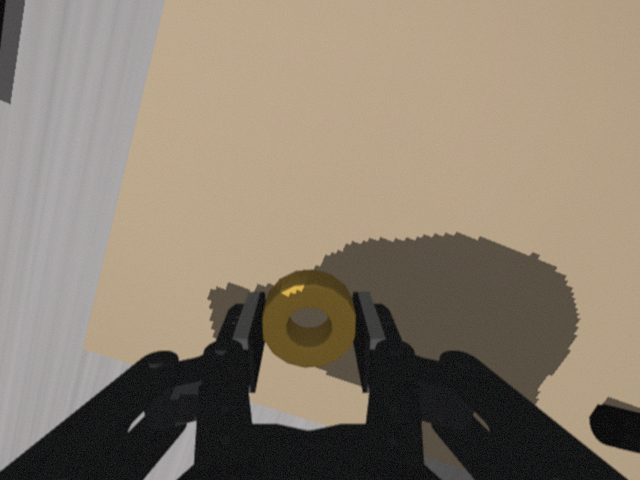

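Brass is gripped the same way as chrome was. Lifting and going to the green pad.

>>> jog_arm([
  [[0,0,-1],[0,0,0],2.5],
  [[0,0,-3],[0,0,0],2.5],
  [[0,0,-4],[0,0,0],2.5],
  [[0,0,-3],[0,0,0],2.5],
  [[0,0,0],[0,0,0],2.5],
])

```text
clock: 38.35
position: [641.3, 116.3, 114.4]
ee_rot: [0.827, -0.562, 0.001, -0.002]
contact_force: [-0.7, 0.3, -2.1]
gripper_width: 37.4
```

```bash
python3 - <<'E'
from g import *
go(540.2,-348.9,112,-1.193)
E
```

```text
t 38.35 p [641.3 116.3 114.4] th -1.193 tilt [0.0047 0.002 ] F [-0.7  0.3 -2.1] w 37.4 j [ 0.43  0.52 -0.08  0.   -0.97 -0.05]
turn deg [-0.29  0.01  0.02] shift cm [39.51 26.56  0.24] xy only [39.51 26.56  0.  ] dist 476
```

>>> jog_arm([
  [[3.95,2.65,0],[0,0,0],2.5],
  [[3.95,2.65,0],[0,0,0],2.5],
  [[3.95,2.65,0],[0,0,0],2.5],
  [[3.95,2.65,0],[0,0,0],2.5],
  [[3.95,2.65,0],[0,0,0],2.5],
  [[3.95,2.65,0],[0,0,0],2.5],
  [[3.95,2.65,0],[0,0,0],2.5],
  [[3.95,2.65,0],[0,0,0],2.5],
  [[3.95,2.65,0],[0,0,0],2.5],
  [[3.95,2.65,0],[0,0,0],2.5],
])

```text
clock: 39.6
position: [537.9, -349.9, 109.5]
ee_rot: [0.827, -0.562, -0.002, 0.0]
contact_force: [0.8, 0.2, -1.1]
gripper_width: 37.3
```

>>> jog_arm([
  [[0,0,1],[0,0,0],2.5],
  [[0,0,2],[0,0,0],2.5],
  [[0,0,2],[0,0,0],2.5],
  [[0,0,1],[0,0,0],2.5],
  [[0,0,0],[0,0,0],2.5],
  [[0,0,0],[0,0,0],2.5],
  [[0,0,0],[0,0,0],2.5],
])

```text
clock: 40.48
position: [540.2, -349.1, 52.6]
ee_rot: [0.827, -0.562, 0.001, -0.0]
contact_force: [0.7, -0.1, -1.7]
gripper_width: 37.8
```

```bash
python3 - <<'E'
from chk import *
show(); im,m=shot('wrist','w25'); show()
checktray(im,m,(526.1,-317.1,.377),'w25o')
go(540.2,-348.9,10,-1.193)
E
```

```text
t 40.48 p [ 540.2 -349.1   52.6] th -1.193 tilt [ 0.0016 -0.0006] F [ 0.7 -0.1 -1.7] w 37.8 j [-0.32  0.58 -0.15  0.   -0.83  0.7 ]
t 40.52 p [ 540.1 -349.2   52.6] th -1.193 tilt [ 0.0015 -0.0006] F [-0.2  0.3 -1. ] w 37.6 j [-0.32  0.58 -0.15  0.   -0.83  0.7 ]
t 40.52 p [ 540.1 -349.2   52.6] th -1.193 tilt [ 0.0015 -0.0006] F [-0.2  0.3 -1. ] w 37.6 j [-0.32  0.58 -0.15  0.   -0.83  0.7 ]
turn deg [-0.07 -0.06  0.02] shift cm [-0.02 -0.02  4.26] xy only [-0.02 -0.02 -0.  ] dist 43
```

View pics/w25o.png

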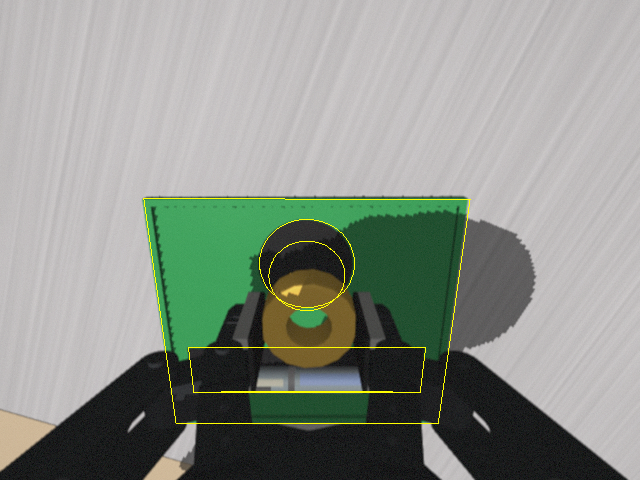

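Ring (309) is nearly above the pad (~307). Going down to ~10 mm, then comparing precisely.

>>> jog_arm([
  [[0,0,1.5],[0,0,0],2.5],
  [[0,0,1.5],[0,0,0],2.5],
  [[0,0,0.8],[0,0,0],2.5],
  [[0,0,0.4],[0,0,0],2.5],
  [[0,0,0],[0,0,0],2.5],
  [[0,0,0],[0,0,0],2.5],
  [[0,0,0],[0,0,0],2.5],
])

```text
clock: 41.4
position: [539.9, -349.2, 10.2]
ee_rot: [0.827, -0.562, 0.0, -0.0]
contact_force: [-0.2, 0.0, -1.5]
gripper_width: 37.4
```

```bash
cat > ringcmp.py <<'E'
from g import *
import sys
def run(name,hold=2.2):
    show(); im,m=shot('wrist',name); s,_,th=st()
    g=cv2.cvtColor(im,cv2.COLOR_RGB2GRAY)
    cv2.imwrite(f'pics/{name}z.png',cv2.resize(np.clip(im[200:400,80:530,::-1]*1.8,0,255).astype(np.uint8),None,fx=1.75,fy=1.75))
    t=np.linspace(0,2*np.pi,180); p=s['position'][:2]; xt=np.array([np.cos(th),np.sin(th)]); zb=s['position'][2]-hold
    print('rows',[(r,int(g[r,302:306].mean())) for r in range(238,290)])
    G=im[...,1].astype(int)-im[...,2]
    for r in(252,256,260,264): 
        on=np.nonzero((im[r,200:420].max(1).astype(int)-im[r,200:420].min(1))<22)[0]+200; print(r,on.min() if len(on) else None,on.max() if len(on) else None)
    for k in(-3,-1,0,1,3):
        c=p+k*xt; f=lambda r,z:round(proj(np.stack([c[0]+r*np.cos(t),c[1]+r*np.sin(t),z+0*t],1),m)[:,1].min(),1)
        print(k,'pad',f(27,3),'bot',f(20,zb),'top',f(20,zb+16))
E
python3 -c "
from ringcmp import *
run('w26')"
```

```text
t 41.4 p [ 539.9 -349.2   10.2] th -1.193 tilt [ 0.0009 -0.0004] F [-0.2  0.  -1.5] w 37.4 j [-0.32  0.63 -0.19  0.   -0.75  0.7 ]
rows [(238, 127), (239, 126), (240, 128), (241, 126), (242, 126), (243, 129), (244, 123), (245, 98), (246, 64), (247, 49), (248, 45), (249, 50), (250, 47), (251, 45), (252, 48), (253, 47), (254, 47), (255, 49), (256, 45), (257, 47), (258, 47), (259, 48), (260, 47), (261, 46), (262, 49), (263, 47), (264, 42), (265, 34), (266, 28), (267, 27), (268, 28), (269, 45), (270, 64), (271, 75), (272, 76), (273, 78), (274, 80), (275, 77), (276, 80), (277, 81), (278, 78), (279, 76), (280, 77), (281, 77), (282, 76), (283, 77), (284, 82), (285, 92), (286, 102), (287, 103), (288, 103), (289, 100)]
252 278 329
256 270 338
260 264 343
264 260 347
-3 pad 254.0 bot 273.3 top 290.2
-1 pad 249.7 bot 269.1 top 285.6
0 pad 247.6 bot 266.9 top 283.2
1 pad 245.4 bot 264.8 top 280.9
3 pad 241.1 bot 260.4 top 276.2
```

View pics/w26z.png

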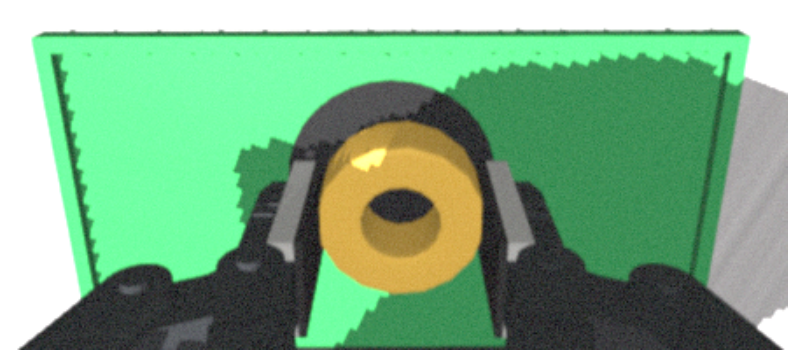

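Pad centre is at column 303.6 against the ring at 309 (2.4 mm), and along tool x the ring is ~1.9 mm short. Correcting.

>>> jog_arm([
  [[0.09,-0.12,0],[0,0,0],2.5],
  [[0.09,-0.12,0],[0,0,0],2.5],
  [[0,0,0.1],[0,0,0],2.5],
  [[0,0,0],[0,0,0],2.5],
  [[0,0,0],[0,0,0],2.5],
])

```text
clock: 42.08
position: [542.5, -349.8, 8.6]
ee_rot: [0.827, -0.562, -0.0, 0.0]
contact_force: [-0.0, 0.6, -1.5]
gripper_width: 37.6
```

```bash
python3 -c "
from ringcmp import *
run('w27')"
```

```text
t 42.08 p [ 542.5 -349.8    8.6] th -1.193 tilt [-0.0001  0.0001] F [-0.   0.6 -1.5] w 37.6 j [-0.32  0.64 -0.18 -0.   -0.75  0.7 ]
rows [(238, 126), (239, 126), (240, 126), (241, 124), (242, 126), (243, 123), (244, 126), (245, 124), (246, 126), (247, 126), (248, 126), (249, 121), (250, 95), (251, 64), (252, 48), (253, 45), (254, 47), (255, 45), (256, 46), (257, 48), (258, 43), (259, 47), (260, 46), (261, 47), (262, 44), (263, 47), (264, 46), (265, 43), (266, 48), (267, 43), (268, 38), (269, 45), (270, 65), (271, 75), (272, 77), (273, 78), (274, 78), (275, 76), (276, 79), (277, 80), (278, 82), (279, 78), (280, 82), (281, 80), (282, 82), (283, 85), (284, 90), (285, 106), (286, 114), (287, 113), (288, 108), (289, 103)]
252 296 320
256 283 334
260 275 342
264 270 347
-3 pad 255.2 bot 273.3 top 290.2
-1 pad 250.9 bot 269.0 top 285.6
0 pad 248.7 bot 266.8 top 283.2
1 pad 246.5 bot 264.7 top 280.9
3 pad 242.2 bot 260.4 top 276.1
```

View pics/w27z.png

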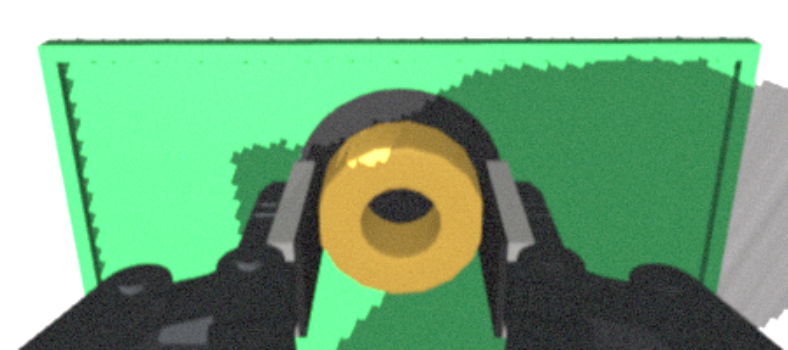

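Ring and pad now agree in both directions. Lowering to contact.

>>> jog_arm([
  [[0,0,0.15],[0,0,0],2.5],
  [[0,0,0.1],[0,0,0],2.5],
  [[0,0,0.05],[0,0,0],2.5],
  [[0,0,0],[0,0,0],2.5],
  [[0,0,0],[0,0,0],2.5],
])

```text
clock: 42.75
position: [542.6, -349.9, 5.8]
ee_rot: [0.827, -0.562, 0.0, 0.0]
contact_force: [-0.5, -0.7, -1.6]
gripper_width: 37.9
```

>>> jog_arm([
  [[0,0,0.05],[0,0,0],2.5],
  [[0,0,0],[0,0,0],2.5],
])

```text
clock: 43.0
position: [542.6, -349.9, 5.2]
ee_rot: [0.827, -0.562, 0.0, 0.0]
contact_force: [-0.6, 0.8, -2.2]
gripper_width: 37.2
```

>>> jog_arm([
  [[0,0,0.06],[0,0,0],2.5],
  [[0,0,0],[0,0,0],2.5],
])

```text
clock: 43.25
position: [542.6, -349.9, 5.2]
ee_rot: [0.827, -0.562, 0.0, 0.0]
contact_force: [-2.6, 0.7, 3.5]
gripper_width: 38.0
```

Contact. Releasing.

>>> jog_arm([
  [[0,0,0],[0,0,0],4.2],
  [[0,0,0],[0,0,0],5],
  [[0,0,0],[0,0,0],5],
  [[0,0,-1],[0,0,0],5],
  [[0,0,-3],[0,0,0],5.5],
  [[0,0,-5],[0,0,0],6],
  [[0,0,-5],[0,0,0],6],
  [[0,0,-3],[0,0,0],6],
  [[0,0,0],[0,0,0],6],
  [[0,0,0],[0,0,0],6],
])

```text
clock: 44.5
position: [542.0, -349.5, 174.2]
ee_rot: [0.827, -0.562, -0.001, -0.0]
contact_force: [-0.5, 1.1, -0.3]
gripper_width: 60.4
```

```bash
python3 - <<'E'
from chk import *
show();im,m=shot('wrist','w28');show()
q=wfit(im,m,[('green','green','tray',proj(np.array([[528.,-314.5,6]]),m)[0],[527,-316,.378],True),('brass','brass','ring',proj(np.array([[541,-349.,16]]),m)[0],[541,-349,0],False)],'w28seg')
checktray(im,m,q['green'],'w28o')
for n in('scene','side'): shot(n,n+'_end')
E
```

```text
t 44.5 p [ 542.  -349.5  174.2] th -1.193 tilt [-0.0007  0.0008] F [-0.5  1.1 -0.3] w 60.4 j [-0.32  0.46 -0.02 -0.   -1.09  0.7 ]
t 44.55 p [ 541.8 -349.4  173.4] th -1.193 tilt [-0.002   0.0012] F [ 0.4 -0.3 -0.2] w 59.8 j [-0.32  0.46 -0.02 -0.   -1.09  0.7 ]
green [ 5.26732e+02 -3.16133e+02  3.79000e-01] 65.34
brass [ 539.933 -350.144    0.   ] area 1879.0 1822
```

View pics/w28o.png

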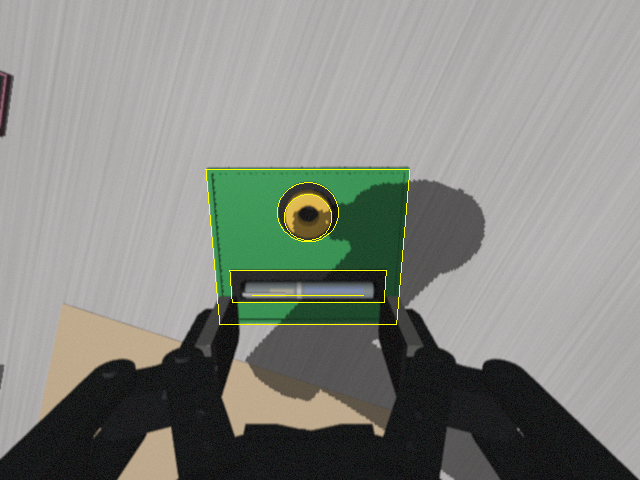

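View pics/scene_end.png

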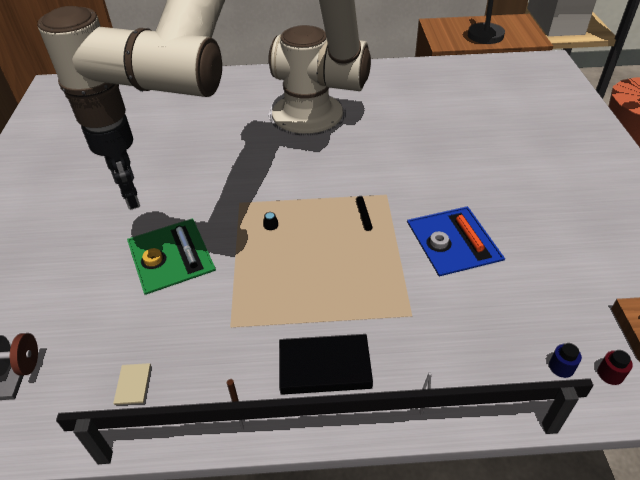

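View pics/side_end.png

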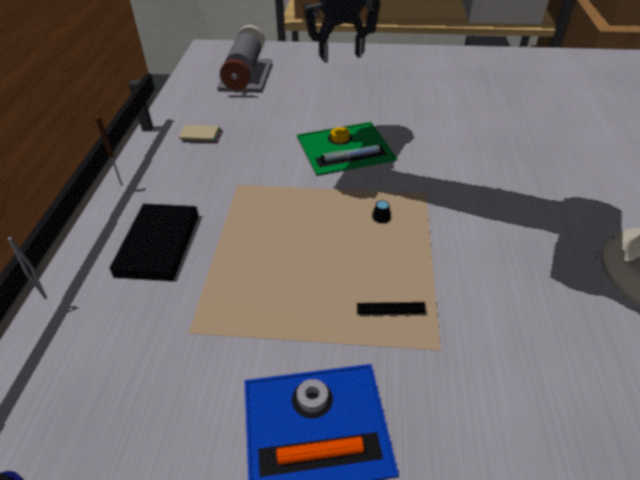

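```bash
python3 - <<'E'
from g import *
trays={'blue':(533.1,300.65,.225),'green':(528.1,-314.6,.378)}
def up(k): P=hull_model(k).copy(); P[:,2]+=3; return P
for n in('scene','side'):
    im=cv2.imread(f'pics/{n}_end.png')[:,:,::-1].copy(); m=dict(np.load(f'pics/{n}_end.npz')); mk=masks(im)
    mk['chrome']=(im.max(2).astype(int)-im.min(2)<40)&(im.max(2)>75)
    for k,tr,mod,loc in(('orange','blue','orange',(0,36)),('chrome','blue','ring',(0,-36)),('brass','green','ring',(0,-36))):
        p=trays[tr]; c,s=np.cos(p[2]),np.sin(p[2])
        w=np.array([p[0]+c*loc[0]-s*loc[1],p[1]+s*loc[0]+c*loc[1]])
        uv=proj(np.array([[*w,12.]]),m)[0]
        M=mk[k].copy(); W=np.zeros_like(M); W[int(uv[1])-35:int(uv[1])+35,int(uv[0])-70:int(uv[0])+70]=1
        h=maskhull(M&W,uv,15); q,r=fit([h],[m],up(mod),[w[0],w[1],p[2] if mod!='ring' else 0],mod!='ring')
        d=q[:2]-w; print(n,k,'tray-frame err x,y',np.round([c*d[0]+s*d[1],-s*d[0]+c*d[1]],1),np.round(q[2]-p[2],3) if mod!='ring' else '')
E
```

```text
scene orange tray-frame err x,y [-1.1  0.2] -0.007
scene chrome tray-frame err x,y [ 1.5 28.5] 
scene brass tray-frame err x,y [-0.3 -1. ] 
side orange tray-frame err x,y [-1.  -1.5] 0.005
side chrome tray-frame err x,y [-0.9 -3.5] 
side brass tray-frame err x,y [2.4 0.9]
```

```bash
python3 - <<'E'
import cv2,numpy as np
a=cv2.resize(cv2.imread('pics/w15o.png')[160:345,190:420],None,fx=3.4,fy=3,interpolation=cv2.INTER_CUBIC)
cv2.imwrite('pics/z1.png',np.clip(a*1.4,0,255).astype(np.uint8))
b=cv2.resize(cv2.imread('pics/side_end.png')[360:480,235:400],None,fx=4.5,fy=4.5,interpolation=cv2.INTER_CUBIC); cv2.imwrite('pics/z2.png',np.clip(b*1.4,0,255).astype(np.uint8))
E
```

```text
(no output)
```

View pics/z1.png

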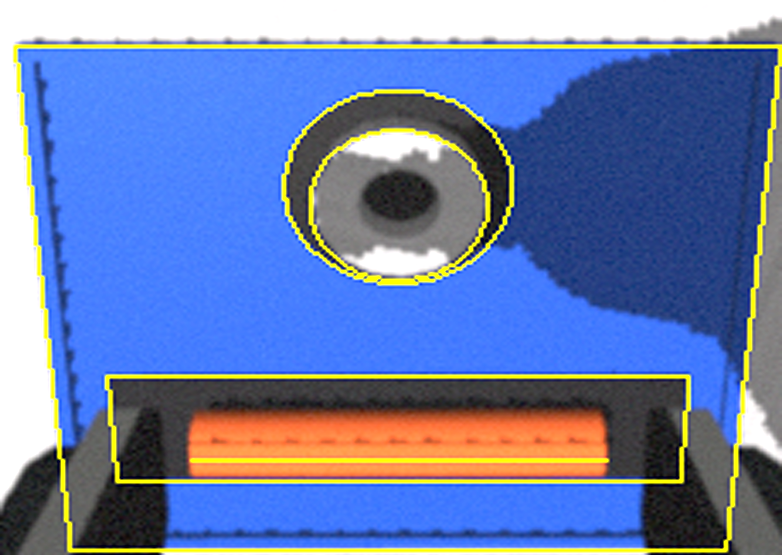

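View pics/z2.png

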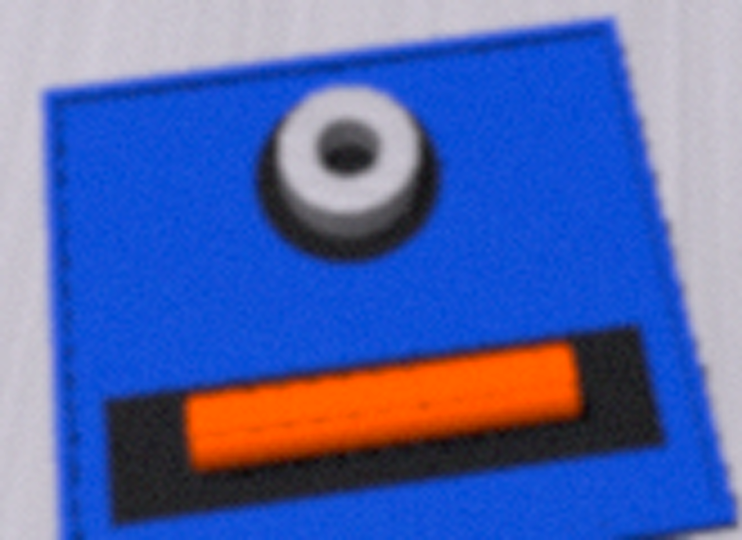

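Both trays show the pieces centred within about 1–2 mm, and the black blank and loupe haven't moved. Handing in.

```bash
python3 -c "
from g import *
show(); print(arm.job_done())"
```

```text
t 44.65 p [ 541.9 -349.5  173.1] th -1.193 tilt [-0.0027  0.0011] F [ 0.3  0.7 -0.2] w 59.7 j [-0.32  0.46 -0.02 -0.   -1.09  0.7 ]
the job is handed in; nothing more can be done
None
```

Both kits are made up and handed in at 44.7 s. The orange blank and chrome ring are in the blue tray, and the clear pen and brass ring are in the green tray. I lowered each piece until the wrist felt it touch (about 2–5 N) and only then let go. The black blank and loupe look unmoved in the final pictures.

**Final checks:**
- **Wrist camera:** all four pieces lie within about 1 mm of the middle of their felts. The pen matches its expected position to within a pixel.
- **Scene camera:** orange is about 1 mm off along the strip, and brass about 1 mm off the pad centre.
- **Side camera:** this disagreed more, by about 2 mm for orange, 2.5 mm for brass and 3.5 mm for chrome. In the picture itself chrome looks nearer 1–2 mm off. The blue tray is cut off in that view, so I measured against the scene camera's tray position.

**What failed or disagreed:**
- The scene-camera fit of the chrome ring failed because of a bad mask, so I ignored it.
- The wrist calibration was about 2 mm off sideways for held objects. I made the final corrections by comparing piece and felt directly in the picture.

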